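# Make up a casting kit and a ring-repair kit at the goldsmith's bench

## Robot

A 7-joint arm with a two-finger parallel gripper is mounted at the origin on the work surface. World frame = base frame: x ahead of the robot, y to its left, z up, the work surface at z = 0. Lengths are in m, angles in rad, forces in N, time in s.
With the tool pointing down it reaches from about 0.4 to 0.85 m from the base axis. Payload 10.4 kg.
Tool frame: the origin (TCP) lies at the very end of the fingers, on their centre line; the grasp point (between the pads) lies r.hold_point_z behind it (r.hold_point_z is the distance from the TCP to the grasp point, in m); z points along the fingers, y is the direction in which the jaws open and shut (so a half turn about z gives the same grasp; the last joint's range is limited). The gripper opens to 87 mm and grips with 3 to 60 N. Pads are 19 mm wide; open, the fingers measure 117 mm over their backs; the gripper's body (75 mm by 190 mm) begins 51 mm behind the grasp point.
Start: joints at [-1.308, 0.332, -0.065, 1.46, 0.022, 1.35, -0.088], TCP at [0.176, 0.6, 0.223] pointing down, gripper open.
Joint ranges: [-2.6, 2.6], [-0.5, 2.12], [-1.47, 1.34], [0.16, 2.42], [-1.27, 4.41], [0.06, 2.06], [-2.6, 2.6]. Speed limits (rad/s): [2.22, 2.22, 2.79, 2.79, 3.14, 3.14, 3.14].

## Interface

Orientations are given as a unit quaternion [x, y, z, w].
In Python, from bench import r gives the robot as it stands.
- The arm moves only by the tool send_rows, never from a script. Its argument "commands" is a list of rows, each a list of 7 numbers: the shift along the world's x, y, z normalised to -1 to 1, where 1 is 0.03 m, then the turn, a rotation vector about the world's x, y, z normalised to -1 to 1, where 1 is 5 degrees, then the gripper command: -1 is fully open, 1 is shut, values between are in proportion. In form: [[tx, ty, tz, ax, ay, az, jaw], ...]. A call has 1 to 10 rows; each row shifts and turns the pose as measured when the row begins; what a row does not reach is not made up. A row lasts 1/12 s, in which the tool goes at most 41.7 mm and 7.16 degrees, less where a joint would pass 70% of its speed; a pose out of reach is approached as far as the arm can. A call with a number of a shift or a turn outside -1 to 1 is refused whole. A call with a gripper value outside its range is refused whole. The fingers move at their own pace and stop on an object; "grip_force" is the grip in N (left out, the last holds). Time passes only in rows, so rows that do not move let the fingers close. It gives the time, the measured TCP pose, the force and the opening at its end, in the units of the state.
- r.read_state(): the state, without advancing time (a new reading comes with each control period).
- r.camera(name): name is "scene" or "side" or "wrist"; returns the picture (480x640x3 uint8, blue, green, red); there is no depth.
- r.calibration(name): a dict with "K" (3x3 intrinsics, pixels), "dist" ([k1, k2, p1, p2, k3] as OpenCV has them; the pictures are not rectified), "R" (3x3) and "t" (3): a world point X has camera coordinates R X + t; the wrist camera has in their place "mount" (4x4, takes a point from camera to tool coordinates, whose origin is the TCP and whose axes are the flange's). Camera axes: x right, y down, z forward; pixel columns grow to the right and rows downward; lengths in m; the calibration is good to about 2 mm. A picture is of the moment at which its call begins: read the wrist's pose just before it. calibration takes no time and is no camera call.
- r.close_job(): hands the job in, once; it reports no verdict.
The state is a dict: "time": time; "joint_positions": joint angles; "joint_vel": joint speeds; "joint_torque": joint torques, N m; "ee_pos": TCP position; "eef_rot": TCP orientation; "ft_force": force on the tool from outside, world axes, zero at the start; "torque": the same for the moment, N m; "width": finger opening in m.
Only numpy, scipy, OpenCV 4.12 (cv2) and the standard library are available. Lean on these libraries where they do the work, as an engineer would, in place of code of your own. Each camera call takes 0.05 s, during which the arm holds its last target.

## Task

Make up two job kits from the stock on the bench. Casting kit: put the black rubber sprue base, knob up, in the plain open tray and stand the large steel flask on it, seated over the knob of the base. Ring-repair kit: put the steel dapping block flat in the wide bay of the two-bay tray and lay the wooden ring clamp flat along its narrow bay; leave the small steel flask standing where it is.

Things in the scene. Friction and masses are not known exactly. Their poses are not given: they have to be found in the camera images.
- base_mid (a point): Loose sprue base of black rubber, about 80 g: a disc 60 mm in diameter and 16 mm high, with a round knob (boss) 34 mm in diameter standing 14 mm out of its middle, 30 mm high in all. The knob can be gripped between its sides. It starts upright, knob up. This point is on its axis, 15 mm above its underside; z is up along the axis.
- big_flask_mid (a point): Loose large casting flask, about 0.3 kg: a plain steel tube, open at both ends, standing upright, 50 mm outside diameter, 42 mm inside, 64 mm high. It fits over the knob of the sprue base with 4 mm to spare all round and then stands on the disc of the base. This point is the centre of the tube, half-way up; z is its axis.
- small_flask_mid (a point): Loose small casting flask, to be left alone: a plain steel tube standing upright, 38 mm outside diameter, 31 mm inside, 40 mm high; too small for the base. This point is the centre of the tube, half-way up; z is its axis.
- dap_block_mid (a point): Loose dapping (doming) block: a solid steel cube of 40 mm with round dark hollows marked in its top and sides, about 0.5 kg. This point is its centre, 20 mm above its underside; x and y are square to its sides, z is up.
- ring_clamp_mid (a point): Loose ring clamp lying on the bench: a wooden bar 110 mm long (its x axis), 26 mm wide (y) and 26 mm high, made of two halves with a brass band round the middle and black pads at the +x end, about 70 g. This point is its centre, 13 mm above its underside. Either end may point either way in the bay.
- plain_tray: Plain open tray (the casting tray) of aluminium, fixed to the bench, one square compartment 120 x 120 mm inside, floor 3 mm thick, walls 4 mm thick whose tops are 12 mm above the bench. Origin: middle of its underside, at bench height; x and y run along its sides, z up.
- bay_tray: Two-bay tray (the ring-repair tray) of aluminium, fixed to the bench, 145 mm long inside along its x axis and 124 mm across its y axis, floor 3 mm thick, walls and one divider 4 mm thick whose tops are 12 mm above the bench. The divider runs along x. The wide bay (145 x 70 mm) is on the +y side with its centre at y = +27 mm; the narrow bay (145 x 50 mm) is on the -y side with its centre at y = -37 mm. Origin: middle of its underside, at bench height; z up.
Not all that is in view belongs to the job. What is shaped like the part that bears base_mid but pink or purple is not meant.

How it is judged:
By the outcome, as a careful person would: the job done as asked, in the order asked, and still so for the second after the job is handed in, with the robot touching nothing.
It also fails if it takes over 96 s, if anything falls off the work surface, if the arm or the gripper's body presses on something with over 40 N, if the wrist force passes 120 N, or if a joint passes its speed limit or range.

## Working session

There is one attempt and no reset: what is moved stays moved. The work goes in short steps, Python scripts to look and compute and a tool call to move; the robot and the scene stay as the last step left them, time stands still between calls to the robot, and variables do not carry over. Pictures are saved under pics/ and viewed, and the job is handed in when it is done.

Besides the shell and the picture viewer there is one more tool, called after ">>>" as name(argument=value, ...), one argument or row to a line, values as JSON. send_rows: Moves the arm, as the interface text tells. Scaled input: -1 to 1 covers 0.03 m each way for a shift and 5 degrees each way for a turn. Its arguments: {"type":"object","properties":{"commands":{"type":"array"},"grip_force":{"type":"number"}},"required":["commands"]}

```bash
ls; mkdir -p pics; python3 - <<'E'
from bench import r
import cv2
print(r.read_state(), r.hold_point_z)
for n in ["scene","side","wrist"]:
    c=r.calibration(n); print(n,c)
    cv2.imwrite(f"pics/{n}0.png",r.camera(n))
E
```

```text
pics
{'time': 0.0, 'joint_positions': array([-1.30759499,  0.33289716, -0.06471069,  1.46099353,  0.02157169,
        1.3499104 , -0.08848238]), 'joint_vel': array([ 0.00010328, -0.00035896, -0.00015794,  0.00047091, -0.00138064,
       -0.00218841, -0.00043581]), 'joint_torque': array([-1.46433022e-04, -6.23249245e+01,  2.45915941e-02, -3.89904821e+01,
       -6.13471982e-02,  3.94976512e-02,  1.12736277e-04]), 'ee_pos': array([0.17607823, 0.59924872, 0.22171325]), 'eef_rot': array([ 1.42393194e-01,  9.89809883e-01, -7.52044961e-04, -8.74240538e-05]), 'ft_force': array([-0.14582927,  0.50173448, -0.13134302]), 'torque': array([-0.00659996, -0.01295017, -0.0129636 ]), 'width': 0.08684729414579771} 0.0187
scene {'K': array([[456.13840925,   0.        , 313.53310621],
       [  0.        , 456.13840925, 241.85814364],
       [  0.        ,   0.        ,   1.        ]]), 'dist': array([0.02167571, 0.        , 0.        , 0.        , 0.        ]), 'R': array([[-0.9042394 ,  0.42697181,  0.00679493],
       [ 0.35970962,  0.77017421, -0.52672638],
       [-0.2301306 , -0.47384254, -0.8500
[... 400 characters left out ...]
614],
       [ 0.08346989, -0.75461258, -0.65083994]]), 't': array([0.49879433, 0.1165608 , 0.92254995])}
wrist {'K': array([[350.29912741,   0.        , 316.44820373],
       [  0.        , 350.29912741, 241.73133167],
       [  0.        ,   0.        ,   1.        ]]), 'dist': array([0.02373775, 0.        , 0.        , 0.        , 0.        ]), 'mount': array([[-1.22941475e-03, -9.58045419e-01, -2.86613789e-01,
         7.86029821e-02],
       [ 9.99999095e-01, -1.33461705e-03,  1.71694845e-04,
         6.27010253e-04],
       [-5.47011108e-04, -2.86613318e-01,  9.58046192e-01,
        -1.62459563e-01],
       [ 0.00000000e+00,  0.00000000e+00,  0.00000000e+00,
         1.00000000e+00]])}
```

View pics/scene0.png

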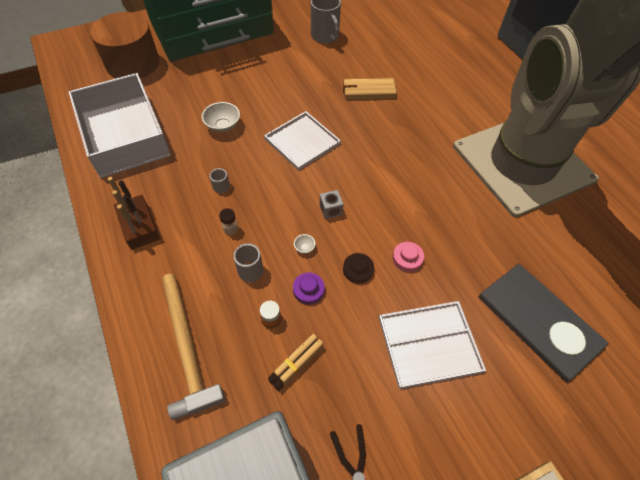

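View pics/side0.png

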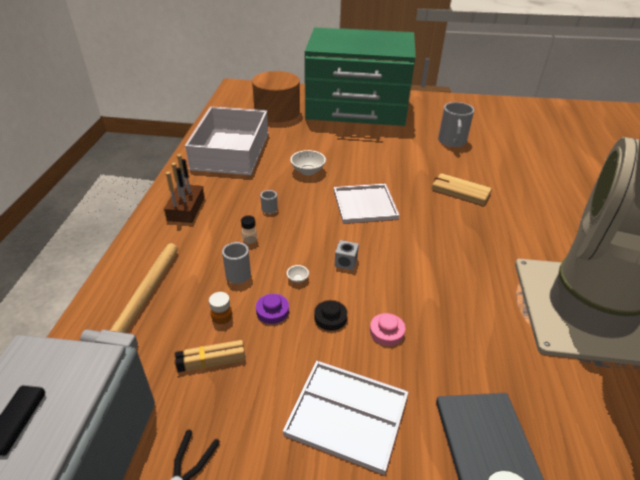

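View pics/wrist0.png

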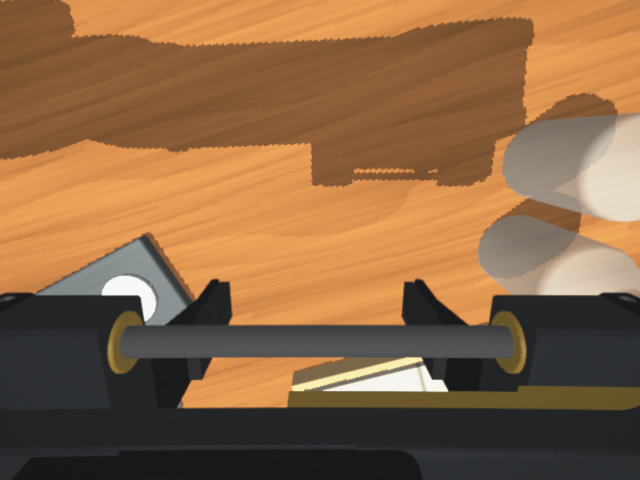

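```bash
cat > h.py <<'E'
import numpy as np, cv2
from bench import r
def proj(n,X):
    c=r.calibration(n); rv=cv2.Rodrigues(c['R'])[0]
    return cv2.projectPoints(np.asarray(X,float).reshape(-1,3),rv,c['t'],c['K'],c['dist'])[0].reshape(-1,2)
def ray(n,uv):
    c=r.calibration(n); p=cv2.undistortPoints(np.array([[uv]],float),c['K'],c['dist'])[0,0]
    d=c['R'].T@np.array([p[0],p[1],1]); o=-c['R'].T@c['t']; return o,d
def atz(n,uv,z):
    o,d=ray(n,uv); return o+d*(z-o[2])/d[2]
def tri(uvs):  # {'scene':uv,...}
    A=np.zeros((3,3));b=np.zeros(3)
    L=[ray(n,u) for n,u in uvs]
    for o,d in L:
        d=d/np.linalg.norm(d);P=np.eye(3)-np.outer(d,d);A+=P;b+=P@o
    X=np.linalg.solve(A,b)
    res=[np.linalg.norm(np.cross(X-o,d/np.linalg.norm(d))) for o,d in L]
    return X,max(res)
def crop(img,x0,y0,x1,y1,s,name):
    cv2.imwrite(name,cv2.resize(img[y0:y1,x0:x1],None,fx=s,fy=s,interpolation=cv2.INTER_CUBIC))
E
python3 - <<'E'
from h import *
a=cv2.imread('pics/scene0.png');b=cv2.imread('pics/side0.png')
crop(a,200,100,400,250,4,'pics/a1.png')
crop(a,230,230,430,380,4,'pics/a2.png')
crop(a,360,280,510,400,5,'pics/a3.png')
crop(b,220,170,420,320,4,'pics/b1.png')
crop(b,160,240,360,390,4,'pics/b2.png')
crop(b,270,350,420,470,5,'pics/b3.png')
E
```

```text
(no output)
```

View pics/a1.png

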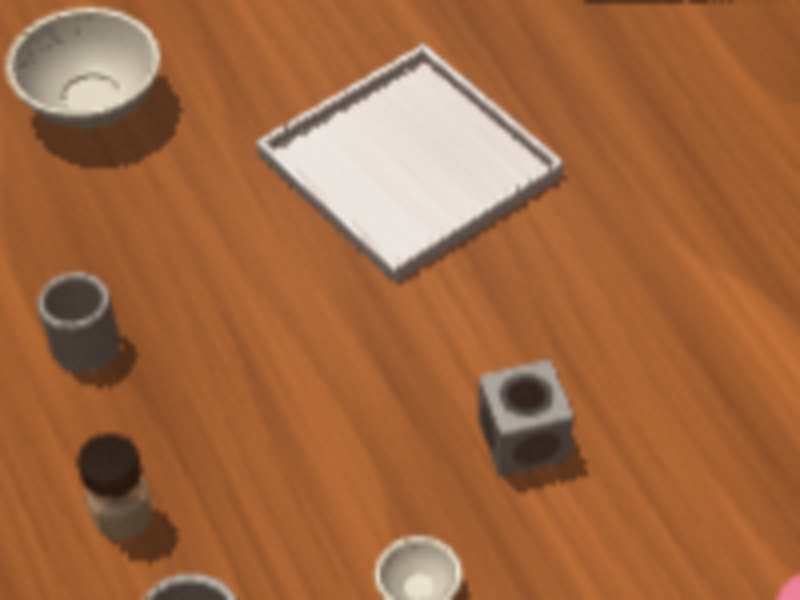

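View pics/a2.png

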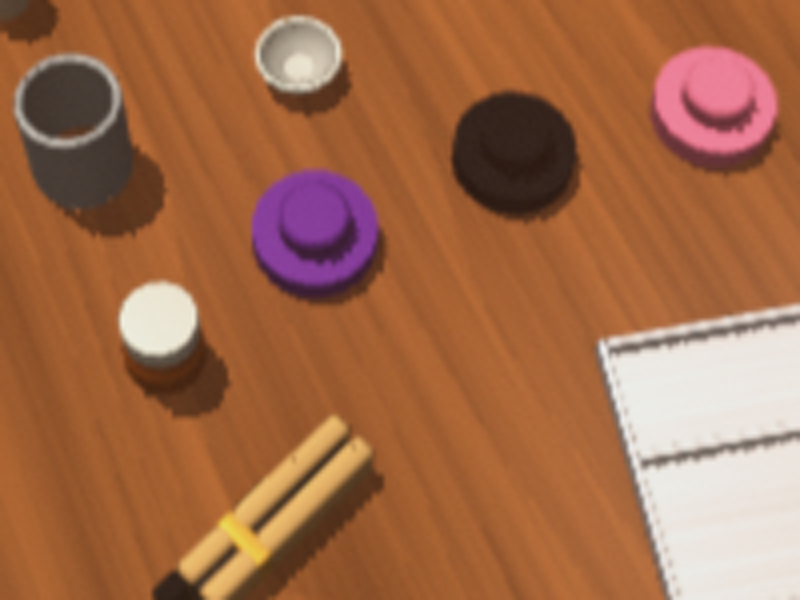

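View pics/a3.png

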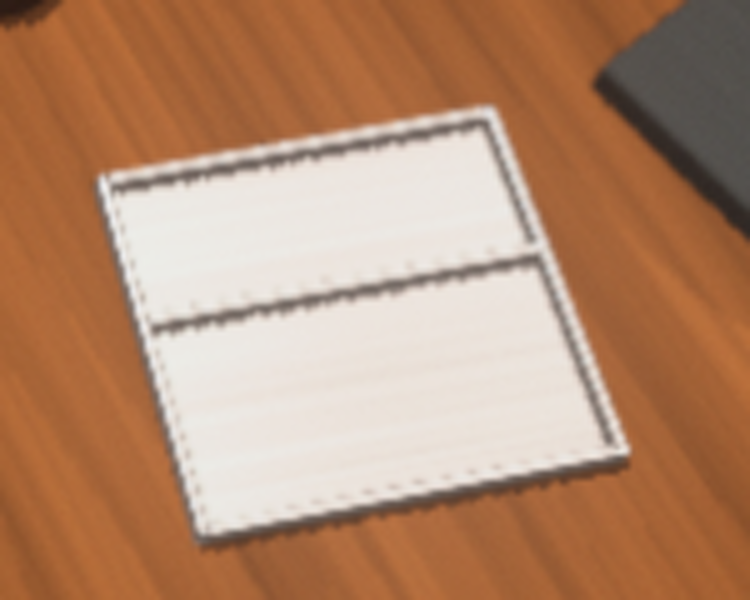

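View pics/b1.png

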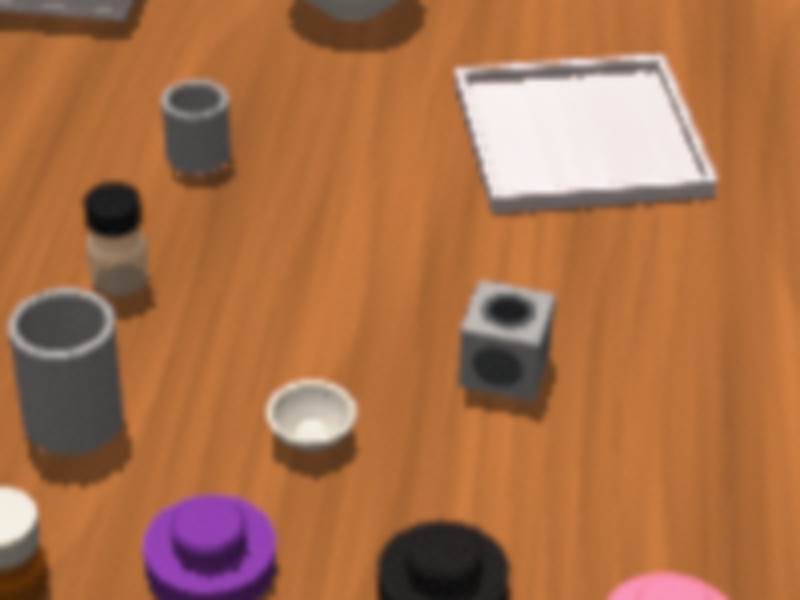

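View pics/b2.png

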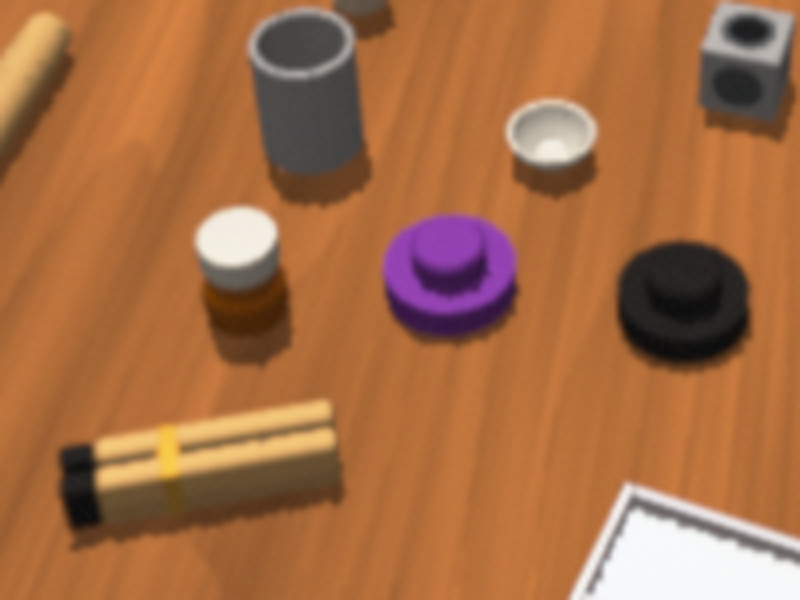

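View pics/b3.png

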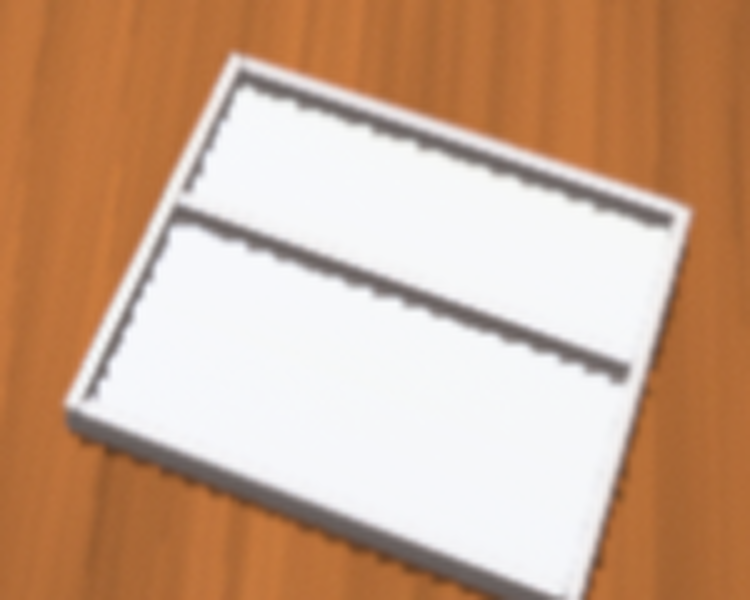

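```bash
python3 - <<'E'
from h import *
a=cv2.imread('pics/scene0.png');b=cv2.imread('pics/side0.png')
def g(im): return np.clip(im.astype(float)*3,0,255).astype(np.uint8)
A=cv2.resize(a[325:395,255:335],None,fx=5,fy=5,interpolation=cv2.INTER_CUBIC)
B=cv2.resize(g(a[245:290,335:383]),None,fx=8,fy=8,interpolation=cv2.INTER_CUBIC)
C=cv2.resize(g(b[295:335,308:356]),None,fx=8,fy=8,interpolation=cv2.INTER_CUBIC)
o=np.zeros((600,800,3),np.uint8);o[:350,:400]=A;o[:360,400:784]=B;cv2.imwrite('pics/c1.png',o)
cv2.imwrite('pics/c2.png',C)
E
```

```text
(no output)
```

View pics/c1.png

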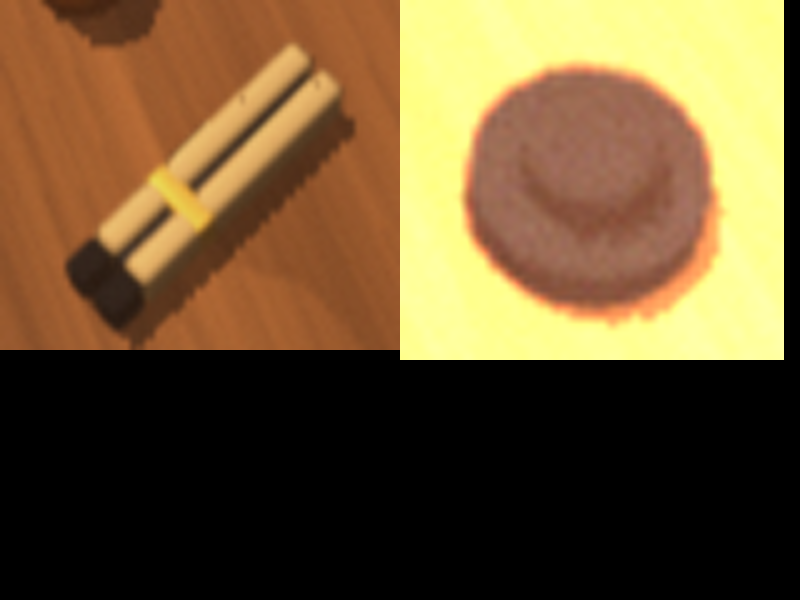

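View pics/c2.png

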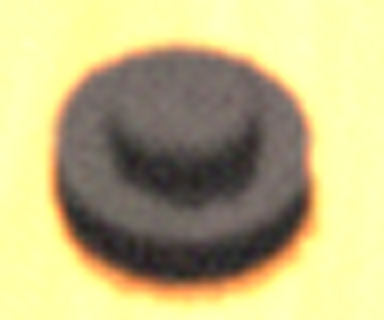

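```bash
python3 - <<'E'
from h import *
from scipy.optimize import least_squares
np.set_printoptions(precision=4,suppress=True)
def P(x0,y0,s,p): return ((p[0]+.5)/s+x0-.5,(p[1]+.5)/s+y0-.5)
a1=lambda *p:P(200,100,4,p); a2=lambda *p:P(230,230,4,p); a3=lambda *p:P(360,280,5,p)
b1=lambda *p:P(220,170,4,p); b2=lambda *p:P(160,240,4,p); b3=lambda *p:P(270,350,5,p)
ac=lambda *p:P(255,325,5,p); ab=lambda *p:P(335,245,8,p); bb=lambda *p:P(308,295,8,p)
def T(n,s,d):
    X,e=tri([('scene',s),('side',d)]);print(n,X,'res %.4f'%e);return X
T('bigrim',a2(69,101),b2(302,42))
T('smallrim',a1(74,299),b1(196,100))
T('knobtop',ab(194,143),bb(185,106))
c=[T('cube',a1(*u),b1(*v)) for u,v in zip([(481,377),(549,361),(573,411),(498,433)],[(478,283),(553,293),(544,343),(463,331)])]
print(np.mean(c,0),[np.degrees(np.arctan2(*(c[i+1]-c[i])[1::-1])) for i in range(3)])
k=[T('clampUfar',ac(297,46),b2(331,403)),T('clampLfar',ac(338,90),b2(335,433)),T('clampUpad',ac(68,268),b2(62,450)),T('clampLpad',ac(128,328),b2(68,485))]
print(np.mean(k,0),k[2]-k[0],k[3]-k[1])
p=[T('plain',a1(*u),b1(*v)) for u,v in zip([(259,146),(423,47),(562,163),(396,274)],[(456,69),(663,57),(715,184),(494,199)])]
print(np.mean(p,0))
for i in range(4): print(np.linalg.norm(p[i]-p[i-1]),np.degrees(np.arctan2(*(p[i]-p[i-1])[1::-1])))
print('bay')
q=[T('bay',a3(*u),b3(*v)) for u,v in zip([(99,177),(492,107),(629,450),(200,535)],[(235,55),(692,210),(580,600),(67,405)])]
print(np.mean(q,0))
for i in range(4): print(np.linalg.norm(q[i]-q[i-1]),np.degrees(np.arctan2(*(q[i]-q[i-1])[1::-1])))
T('div',a3(145,320),b3(172,207));T('div2',a3(545,247),b3(630,368))
# base silhouette extents
ob=lambda x,y:np.array([[x+.03*np.cos(t),y+.03*np.sin(t),z] for z in(0,.016) for t in np.linspace(0,6.283,90)])
def f(v):
    o=[]
    for n,f_,ex in(('scene',ab,(68,311,65,303)),('side',bb,(57,308,48,283))):
        q=proj(n,ob(*v));l=f_(ex[0],ex[2]);h=f_(ex[1],ex[3])
        o+=list((q.min(0)-l))+list(q.max(0)-h)
    return np.array(o)
s=least_squares(f,[.4,.1]);print('base',s.x,s.fun)
E
```

```text
bigrim [ 0.6614 -0.002   0.0637] res 0.0008
smallrim [ 0.6435 -0.2294  0.0372] res 0.0003
knobtop [0.4692 0.0827 0.0246] res 0.0002
cube [ 0.4701 -0.0889  0.0389] res 0.0002
cube [ 0.4328 -0.0837  0.0399] res 0.0010
cube [ 0.4345 -0.0528  0.034 ] res 0.0004
cube [ 0.475  -0.0577  0.0325] res 0.0006
[ 0.4531 -0.0708  0.0363] [np.float64(172.20589773416125), np.float64(86.87190116246231), np.float64(-6.91217880053814)]
clampUfar [0.6079 0.1749 0.0239] res 0.0007
clampLfar [0.6018 0.1963 0.0306] res 0.0023
clampUpad [0.71   0.212  0.0233] res 0.0009
clampLpad [0.6981 0.2396 0.0363] res 0.0037
[0.6545 0.2057 0.0285] [ 0.102   0.0371 -0.0005] [0.0963 0.0433 0.0057]
plain [ 0.5039 -0.3161  0.0133] res 0.0014
plain [ 0.3798 -0.3563  0.0075] res 0.0011
plain [ 0.3472 -0.2334  0.0066] res 0.0002
plain [ 0.4705 -0.1955  0.0102] res 0.0012
[ 0.4254 -0.2753  0.0094]
0.12517159008904216 -74.55034573121328
0.13050681242206433 -162.04383559227176
0.12713272686095572 104.87941664583667
0.12909275128539616 17.098181896768285
bay
bay [0.4816 0.1887 0.01  ] res 0.0006
bay [0.3337 0.2259 0.008 ] res 0.0007
bay [0.3663 0.3528 0.0092] res 0.0005
bay [0.5147 0.3153 0.0088] res 0.0004
[0.4241 0.2707 0.009 ]
0.13083513891190432 -104.63369847502226
0.15251999455978527 165.90401141675542
0.13111122587329138 75.5936695313922
0.15302549367365484 -14.200899193420469
div [0.4934 0.2428 0.0047] res 0.0011
div2 [0.3516 0.2818 0.011 ] res 0.0015
base [0.4695 0.0844] [-0.3981 -0.552   0.6997  0.6216 -1.2172 -1.159   1.0313  0.6564]
```

>>> send_rows(
  commands=[
    [0.49, -0.86, 0, 0, 0, 0, -1],
    [0.49, -0.86, 0, 0, 0, 0, -1],
    [0.49, -0.86, 0, 0, 0, 0, -1],
    [0.49, -0.86, 0, 0, 0, 0, -1],
    [0.49, -0.86, 0, 0, 0, 0, -1],
    [0.49, -0.86, 0, 0, 0, 0, -1],
    [0.49, -0.86, 0, 0, 0, 0, -1],
    [0.49, -0.86, 0, 0, 0, 0, -1],
    [0.49, -0.86, 0, 0, 0, 0, -1],
    [0.49, -0.86, 0, 0, 0, 0, -1],
  ],
)

```text
time: 0.98
ee_pos: [0.3207, 0.3325, 0.2174]
eef_rot: [0.137, 0.991, -0.003, -0.003]
ft_force: [0.9, 1.1, 0.2]
width: 0.0874
```

>>> send_rows(
  commands=[
    [0.5, -0.86, 0, 0, 0, 0, -1],
    [0.5, -0.86, 0, 0, 0, 0, -1],
    [0.5, -0.86, 0, 0, 0, 0, -1],
    [0.5, -0.86, 0, 0, 0, 0, -1],
    [0.5, -0.86, 0, 0, 0, 0, -1],
    [0.5, -0.86, 0, 0, 0, 0, -1],
    [0.5, -0.86, 0, 0, 0, 0, -1],
    [0.5, -0.86, 0, 0, 0, 0, -1],
    [0.5, -0.86, 0, 0, 0, 0, -1],
    [0.2, -0.2, 0, 0, 0, 0, -1],
  ],
)

```text
time: 1.82
ee_pos: [0.4665, 0.0758, 0.2172]
eef_rot: [0.139, 0.99, -0.002, -0.003]
ft_force: [-0.6, -0.2, 0.3]
width: 0.0869
```

```bash
cat >> h.py <<'E'
from scipy.spatial.transform import Rotation as Ro
def wpose():
    s=r.read_state();return np.array(s['ee_pos']),Ro.from_quat(s['eef_rot']).as_matrix()
def wsnap(name):
    p,R=wpose();im=r.camera('wrist');cv2.imwrite(name,im);np.savez(name+'.npz',p=p,R=R);return p,R
def wray(name,uv):
    d=np.load(name+'.npz');c=r.calibration('wrist');q=cv2.undistortPoints(np.array([[uv]],float),c['K'],c['dist'])[0,0]
    M=c['mount'];o=d['R']@M[:3,3]+d['p'];v=d['R']@(M[:3,:3]@np.array([q[0],q[1],1]));return o,v
def watz(name,uv,z):
    o,v=wray(name,uv);return o+v*(z-o[2])/v[2]
def wproj(name,X):
    d=np.load(name+'.npz');c=r.calibration('wrist');M=c['mount']
    Y=(np.asarray(X,float).reshape(-1,3)-d['p'])@d['R']; Y=(Y-M[:3,3])@M[:3,:3]
    return cv2.projectPoints(Y,np.zeros(3),np.zeros(3),c['K'],c['dist'])[0].reshape(-1,2)
def stat():
    p,R=wpose();s=r.read_state()
    print(s['time'].__round__(2) if hasattr(s['time'],'__round__') else s['time'],'p',p.round(4),'jaw',round(float(np.degrees(np.arctan2(R[1,1],R[0,1]))),2),'tilt(deg)',np.degrees(R[:2,2]).round(2),'w',round(float(s['width']),4),'F',np.round(s['ft_force'],1))
E
python3 - <<'E'
from h import *
stat(); wsnap('pics/w1.png'); print(wproj('pics/w1.png',[[.469,.084,.03],[.469,.084,0.016],[.499,.084,.016],[.453,-.0708,.04]]))
E
```

```text
1.82 p [0.4665 0.0758 0.2172] jaw 73.99 tilt(deg) [-0.32 -0.21] w 0.0869 F [-0.6 -0.2  0.3]
[[325.10490639 218.21752575]
 [324.85173039 215.33531688]
 [332.34780909 241.45149489]
 [174.06841026 246.67253706]]
```

View pics/w1.png

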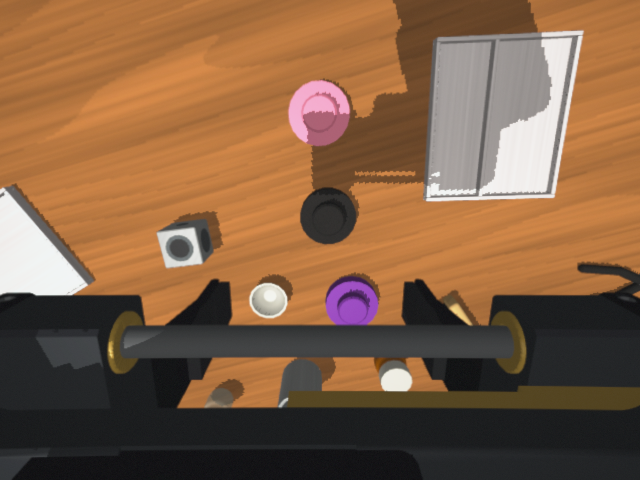

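```bash
python3 - <<'E'
from h import *
a=cv2.imread('pics/w1.png')
g=np.clip(a[180:250,290:370].astype(float)*2.5,0,255).astype(np.uint8)
A=cv2.resize(g,None,fx=6,fy=6,interpolation=cv2.INTER_CUBIC)
B=cv2.resize(a[205:280,145:225],None,fx=4,fy=4,interpolation=cv2.INTER_CUBIC)
o=np.zeros((420,800,3),np.uint8);o[:420,:480]=A;o[:300,480:800]=B;cv2.imwrite('pics/w1c.png',o)
m=(a.max(2)<70).astype(np.uint8);m[:180]=0;m[250:]=0;m[:,:290]=0;m[:,370:]=0
n,l,st,c=cv2.connectedComponentsWithStats(m);i=1+st[1:,4].argmax();print(st[i],c[i])
E
```

```text
[ 301  187   55   57 2406] [327.78595179 215.25353283]
```

View pics/w1c.png

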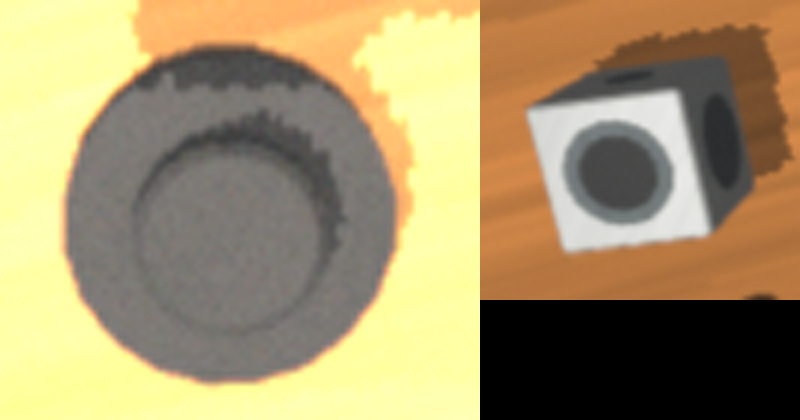

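```bash
python3 - <<'E'
from h import *
n='pics/w1.png'
print(watz(n,(327.75,219.5),.03),watz(n,(328,215),.016))
L=[watz(n,(144.6+x/4,204.6+y/4),.04) for x,y in[(47,108),(200,90),(230,235),(85,252)]]
print(np.mean(L,0));
for i in range(4):
  d=L[i]-L[i-1];print(np.linalg.norm(d),np.degrees(np.arctan2(d[1],d[0])))
# clear of disagreement: other cams at known z
for m,u in(('scene',(335-.5+194.5/8,245-.5+143.5/8)),('side',(308-.5+185.5/8,295-.5+106.5/8))): print(m,atz(m,u,.03))
E
```

```text
[0.4710366 0.0862362 0.03     ] [0.46957229 0.08730214 0.016     ]
[ 0.45559932 -0.06567044  0.04      ]
0.03868262853447032 171.05286352256513
0.03882980990264793 80.88403523891212
0.038620801484298015 -10.248898954816525
0.03795227454958907 -99.01148124882727
scene [0.47090841 0.08497014 0.03      ]
side [0.46896285 0.08781376 0.03      ]
```

>>> send_rows(
  commands=[
    [0.12, 0.36, -0.7, 0.1, -0.1, 0, -0.4],
    [0, 0, -0.9, 0, 0, 0, -0.4],
    [0, 0, -0.9, 0, 0, 0, -0.4],
    [0, 0, -0.9, 0, 0, 0, -0.4],
    [0, 0, -0.9, 0, 0, 0, -0.4],
    [0, 0, -0.8, 0, 0, 0, -0.4],
    [0, 0, 0, 0, 0, 0, -0.4],
  ],
)

```text
time: 2.45
ee_pos: [0.4692, 0.0919, 0.0593]
eef_rot: [0.139, 0.99, 0.005, 0.002]
ft_force: [-0.8, -0.0, -0.4]
width: 0.0618
```

```bash
python3 - <<'E'
from h import *
stat()
E
```

```text
2.45 p [0.4692 0.0919 0.0593] jaw 74.01 tilt(deg) [0.36 0.55] w 0.0618 F [-0.8 -0.  -0.4]
```

>>> send_rows(
  commands=[
    [0.03, -0.18, -0.4, -0.08, 0.06, 0, -0.4],
    [0, 0, -0.5, 0, 0, 0, -0.4],
    [0, 0, -0.3, 0, 0, 0, -0.4],
    [0, 0, -0.05, 0, 0, 0, -0.4],
    [0, 0, 0, 0, 0, 0, -0.4],
  ],
)

```text
time: 2.87
ee_pos: [0.4699, 0.0901, 0.0233]
eef_rot: [0.137, 0.991, 0.002, -0.0]
ft_force: [-0.0, 0.1, -0.6]
width: 0.061
```

```bash
python3 - <<'E'
from h import *
stat()
cv2.imwrite('pics/s1.png',r.camera('side')[230:390,230:430].repeat(3,0).repeat(3,1))
E
```

```text
2.87 p [0.4699 0.0901 0.0233] jaw 74.22 tilt(deg) [-0.    0.21] w 0.061 F [-0.   0.1 -0.6]
```

View pics/s1.png

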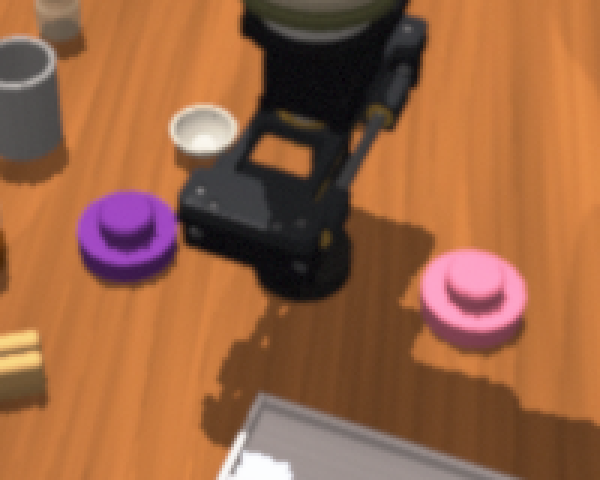

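>>> send_rows(
  commands=[
    [0, -0.12, -0.14, 0, 0, 0, -0.4],
    [0, 0, -0.06, 0, 0, 0, -0.4],
    [0, 0, 0, 0, 0, 0, -0.4],
  ],
)

```text
time: 3.17
ee_pos: [0.4716, 0.0872, 0.0195]
eef_rot: [0.137, 0.991, 0.003, 0.001]
ft_force: [0.1, 0.0, -0.7]
width: 0.0607
```

>>> send_rows(
  commands=[
    [-0.05, 0, -0.05, 0, 0, 0, -0.4],
    [0, 0, 0, 0, 0, 0, 1],
    [0, 0, 0, 0, 0, 0, 1],
    [0, 0, 0, 0, 0, 0, 1],
    [0, 0, 0, 0, 0, 0, 1],
    [0, 0, 0, 0, 0, 0, 1],
    [0, 0, 0, 0, 0, 0, 1],
    [0, 0, 0, 0, 0, 0, 1],
  ],
  grip_force=25,
)

```text
time: 3.83
ee_pos: [0.4704, 0.0872, 0.0188]
eef_rot: [0.137, 0.991, 0.004, 0.002]
ft_force: [0.2, 0.2, 0.0]
width: 0.0326
```

>>> send_rows(
  commands=[
    [0, 0, 0.3, 0, 0, 0, 1],
    [0, 0, 0.8, 0, 0, 0, 1],
    [0, 0, 0.9, 0, 0, 0, 1],
    [0, 0, 0.9, 0, 0, 0, 1],
    [0, 0, 0.4, 0, 0, 0, 1],
    [0, 0, 0, 0, 0, 0, 1],
  ],
)

```text
time: 4.33
ee_pos: [0.4683, 0.0856, 0.1233]
eef_rot: [0.138, 0.99, 0.002, 0.0]
ft_force: [1.2, -0.0, -1.1]
width: 0.0328
```

```bash
python3 - <<'E'
from h import *
stat()
cv2.imwrite('pics/s2.png',r.camera('side')[200:360,230:430].repeat(3,0).repeat(3,1))
E
```

```text
4.33 p [0.4683 0.0856 0.1233] jaw 74.14 tilt(deg) [0.08 0.21] w 0.0328 F [ 1.2 -0.  -1.1]
```

View pics/s2.png

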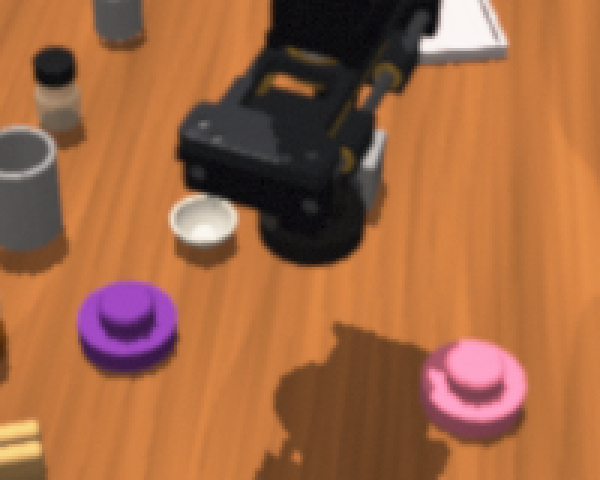

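>>> send_rows(
  commands=[
    [-0.1, -0.4, 0, 0, 0, 0, 1],
    [-0.1, -0.8, 0, 0, 0, 0, 1],
    [-0.1, -0.9, 0, 0, 0, 0, 1],
    [-0.1, -0.9, 0, 0, 0, 0, 1],
    [-0.1, -0.9, 0, 0, 0, 0, 1],
    [-0.1, -0.9, 0, 0, 0, 0, 1],
    [-0.1, -0.9, 0, 0, 0, 0, 1],
    [-0.1, -0.9, 0, 0, 0, 0, 1],
    [-0.1, -0.9, 0, 0, 0, 0, 1],
    [-0.1, -0.9, 0, 0, 0, 0, 1],
  ],
)

```text
time: 5.22
ee_pos: [0.4251, -0.1773, 0.112]
eef_rot: [0.134, 0.991, -0.0, -0.007]
ft_force: [0.7, 0.1, -1.8]
width: 0.0324
```

>>> send_rows(
  commands=[
    [-0.1, -0.9, 0, 0, 0, 0, 1],
    [-0.1, -0.9, 0, 0, 0, 0, 1],
    [-0.1, -0.9, 0, 0, 0, 0, 1],
    [-0.1, -0.6, 0, 0, 0, 0, 1],
    [0, -0.1, 0, 0, 0, 0, 1],
    [0, 0, 0, 0, 0, 0, 1],
  ],
)

```text
time: 5.72
ee_pos: [0.4007, -0.2923, 0.1057]
eef_rot: [0.14, 0.99, -0.001, -0.013]
ft_force: [0.3, 0.6, -1.2]
width: 0.0324
```

```bash
python3 - <<'E'
from h import *
stat()
a=r.camera('side');b=r.camera('scene');cv2.imwrite('pics/s3.png',np.hstack([a[120:270,280:450],b[60:210,220:390]]).repeat(2,0).repeat(2,1))
wsnap('pics/w3.png')
E
```

```text
5.72 p [ 0.4007 -0.2923  0.1057] jaw 73.96 tilt(deg) [-1.51  0.04] w 0.0324 F [ 0.3  0.6 -1.2]
```

View pics/s3.png

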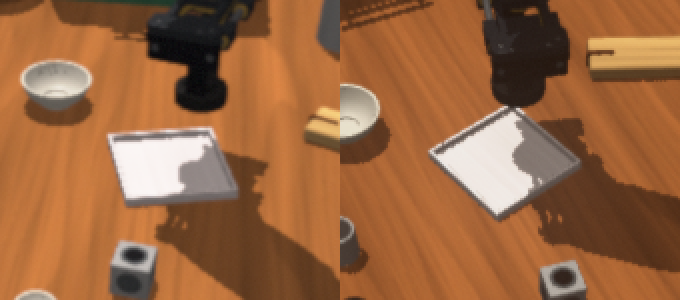

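View pics/w3.png

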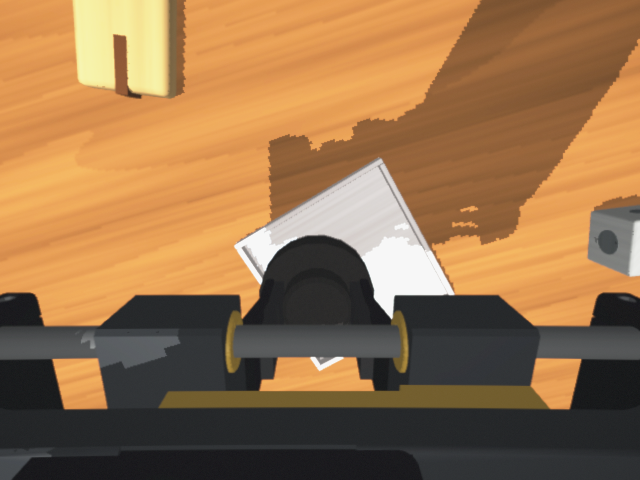

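```bash
python3 - <<'E'
from h import *
L=[watz('pics/w3.png',u,.012) for u in[(380,160),(236,245),(320,369),(453,293)]]
for i in range(4):
  d=L[i]-L[i-1];print(L[i],np.linalg.norm(d),np.degrees(np.arctan2(d[1],d[0])))
print(np.mean(L,0))
E
```

```text
[ 0.35141609 -0.22907059  0.012     ] 0.12008616003955584 -164.6810979487967
[ 0.38284429 -0.34954824  0.012     ] 0.12450941536230149 -75.37946279465473
[ 0.50517103 -0.31740492  0.012     ] 0.12647934096717198 14.722565830261452
[ 0.46723563 -0.19734488  0.012     ] 0.12591071198300757 107.53498434206203
[ 0.42666676 -0.27334216  0.012     ]
```

>>> send_rows(
  commands=[
    [0.4, 0.3, 0, 0, -0.25, 0, 1],
    [0.4, 0.3, -0.3, 0, 0, 0, 1],
    [0, 0, -0.6, 0, 0, 0, 1],
    [0, 0, -0.6, 0, 0, 0, 1],
    [0, 0, 0, 0, 0, 0, 1],
    [0, 0, 0, 0, 0, 0, 1],
  ],
)

```text
time: 6.37
ee_pos: [0.434, -0.2609, 0.0603]
eef_rot: [0.132, 0.991, 0.003, 0.003]
ft_force: [-0.1, -0.9, 0.1]
width: 0.0326
```

```bash
python3 - <<'E'
from h import *
stat()
E
```

```text
6.37 p [ 0.434  -0.2609  0.0603] jaw 74.8 tilt(deg) [0.41 0.33] w 0.0326 F [-0.1 -0.9  0.1]
```

>>> send_rows(
  commands=[
    [-0.2, -0.35, -0.3, -0.05, 0.06, 0, 1],
    [0, 0, -0.4, 0, 0, 0, 1],
    [0, 0, -0.2, 0, 0, 0, 1],
    [0, 0, 0, 0, 0, 0, 1],
    [0, 0, 0, 0, 0, 0, 1],
  ],
)

```text
time: 6.78
ee_pos: [0.432, -0.2678, 0.0347]
eef_rot: [0.13, 0.992, 0.002, 0.003]
ft_force: [-0.1, 0.2, -0.4]
width: 0.0328
```

```bash
python3 - <<'E'
from h import *
stat()
E
```

```text
6.78 p [ 0.432  -0.2678  0.0347] jaw 75.07 tilt(deg) [0.42 0.16] w 0.0328 F [-0.1  0.2 -0.4]
```

>>> send_rows(
  commands=[
    [-0.1, -0.15, -0.2, 0, 0.06, 0, 1],
    [0, 0, -0.15, 0, 0, 0, 1],
    [0, 0, 0, 0, 0, 0, 1],
    [0, 0, 0, 0, 0, 0, 1],
  ],
)

```text
time: 7.12
ee_pos: [0.4297, -0.2724, 0.0242]
eef_rot: [0.13, 0.992, 0.002, 0.002]
ft_force: [0.5, -0.5, -1.1]
width: 0.033
```

```bash
python3 - <<'E'
from h import *
stat()
E
```

```text
7.12 p [ 0.4297 -0.2724  0.0242] jaw 75.09 tilt(deg) [0.19 0.16] w 0.033 F [ 0.5 -0.5 -1.1]
```

>>> send_rows(
  commands=[
    [0, 0, -0.06, 0, 0, 0, 1],
    [0, 0, -0.03, 0, 0, 0, 1],
    [0, 0, 0, 0, 0, 0, 1],
  ],
)

```text
time: 7.37
ee_pos: [0.4299, -0.2726, 0.0218]
eef_rot: [0.13, 0.992, 0.002, 0.002]
ft_force: [-1.1, 0.8, 0.2]
width: 0.0328
```

>>> send_rows(
  commands=[
    [0, 0, 0, 0, 0, 0, -0.4],
    [0, 0, 0, 0, 0, 0, -0.4],
    [0, 0, 0, 0, 0, 0, -0.4],
    [0, 0, 0, 0, 0, 0, -0.4],
    [0, 0, 0.3, 0, 0, 0, -0.4],
    [0, 0, 0.8, 0, 0, 0, -0.4],
    [0, 0, 0.9, 0, 0, 0, -0.4],
    [0, 0, 0.9, 0, 0, 0, -0.4],
    [0, 0, 0.9, 0, 0, 0, -0.4],
    [0, 0, 0.5, 0, 0, 0, -0.4],
  ],
)

```text
time: 8.2
ee_pos: [0.4261, -0.2726, 0.1555]
eef_rot: [0.131, 0.991, 0.001, -0.002]
ft_force: [0.1, -1.3, 0.3]
width: 0.0607
```

```bash
python3 - <<'E'
from h import *
stat()
wsnap('pics/w4.png')
E
```

```text
8.2 p [ 0.4261 -0.2726  0.1555] jaw 74.91 tilt(deg) [-0.2   0.16] w 0.0607 F [ 0.1 -1.3  0.3]
```

View pics/w4.png

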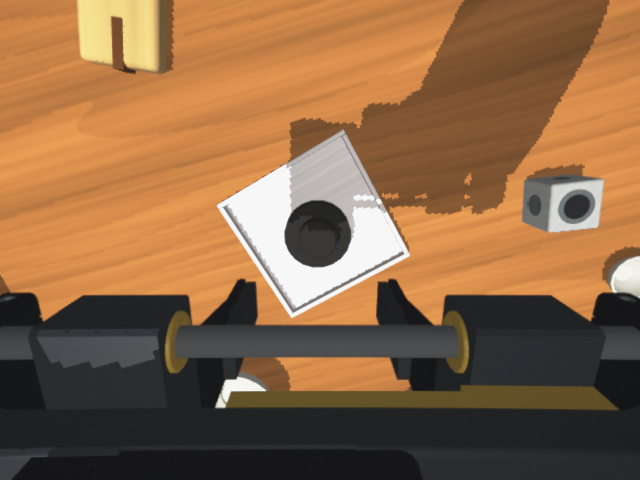

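```bash
python3 - <<'E'
from h import *
a=cv2.imread('pics/w4.png')
g=np.clip(a[190:275,275:360].astype(float)*2.5,0,255).astype(np.uint8)
cv2.imwrite('pics/w4c.png',cv2.resize(g,None,fx=6,fy=6,interpolation=cv2.INTER_CUBIC))
print(watz('pics/w4.png',(318,234),.017),watz('pics/w4.png',(319,238),.033))
stat()
E
```

```text
[ 0.43032609 -0.27132279  0.017     ] [ 0.42972    -0.27039186  0.033     ]
8.25 p [ 0.4272 -0.2732  0.1576] jaw 74.9 tilt(deg) [-0.02  0.12] w 0.0605 F [ 2.4 -1.7  2.2]
```

View pics/w4c.png

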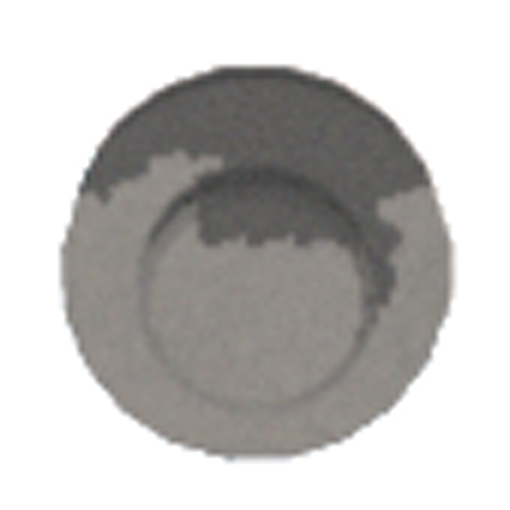

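>>> send_rows(
  commands=[
    [0.4, 0.4, 0.1, 0, 0, 0, -1],
    [0.7, 0.8, 0.1, 0, 0, 0, -1],
    [0.7, 0.8, 0.1, 0, 0, 0, -1],
    [0.7, 0.8, 0.1, 0, 0, 0, -1],
    [0.7, 0.8, 0, 0, 0, 0, -1],
    [0.7, 0.8, 0, 0, 0, 0, -1],
    [0.7, 0.8, 0, 0, 0, 0, -1],
    [0.7, 0.8, 0, 0, 0, 0, -1],
    [0.7, 0.8, 0, 0, 0, 0, -1],
    [0.5, 0.6, 0, 0, 0, 0, -1],
  ],
)

```text
time: 9.08
ee_pos: [0.6263, -0.0475, 0.179]
eef_rot: [0.139, 0.99, 0.002, 0.005]
ft_force: [0.3, 0.2, 0.1]
width: 0.087
```

>>> send_rows(
  commands=[
    [0.2, 0.3, 0, 0, 0, 0, -1],
    [0, 0, 0, 0, 0, 0, -1],
    [0, 0, 0, 0, 0, 0, -1],
  ],
)

```text
time: 9.33
ee_pos: [0.6342, -0.0332, 0.1786]
eef_rot: [0.136, 0.991, 0.001, 0.005]
ft_force: [-0.4, -0.9, 1.0]
width: 0.0868
```

```bash
python3 - <<'E'
from h import *
stat()
wsnap('pics/w5.png')
print(wproj('pics/w5.png',[[.6614,-.002,.064]]))
E
```

```text
9.33 p [ 0.6342 -0.0332  0.1786] jaw 74.41 tilt(deg) [0.58 0.08] w 0.0868 F [-0.4 -0.9  1. ]
[[359.74886104 255.8269219 ]]
```

View pics/w5.png

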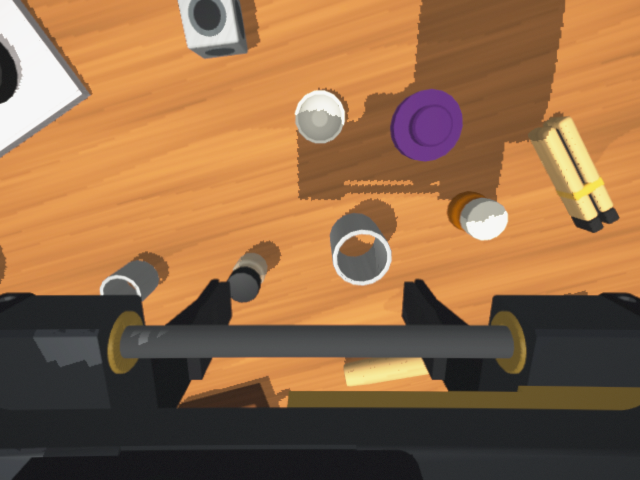

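```bash
python3 - <<'E'
from h import *
print(tri([('scene',(200+27,100+114)),('side',(220+28,170+51))]))
print('jar',tri([('scene',(230+39.5,230+78)),('side',(160+59,240+58))]))
print(watz('pics/w5.png',(361,257),.064))
n='pics/w5.png'
E
```

```text
(array([ 0.66301118, -0.11467225,  0.04803599]), np.float64(0.0006149674159056311))
jar (array([0.66308125, 0.10753348, 0.04807203]), np.float64(9.255760502532562e-05))
[ 0.66269657 -0.00123644  0.064     ]
```

>>> send_rows(
  commands=[
    [0.4, 0.45, -0.5, 0, 0.1, 0, -0.8],
    [0.4, 0.45, -0.6, 0, 0, 0, -0.8],
    [0, 0, -0.6, 0, 0, 0, -0.8],
    [0, 0, -0.3, 0, 0, 0, -0.8],
    [0, 0, 0, 0, 0, 0, -0.8],
    [0, 0, 0, 0, 0, 0, -0.8],
  ],
)

```text
time: 9.88
ee_pos: [0.6552, -0.018, 0.1209]
eef_rot: [0.143, 0.99, 0.0, 0.002]
ft_force: [0.6, -0.8, 0.5]
width: 0.0785
```

```bash
python3 - <<'E'
from h import *
stat()
E
```

```text
9.88 p [ 0.6552 -0.018   0.1209] jaw 73.55 tilt(deg) [ 0.25 -0.03] w 0.0785 F [ 0.6 -0.8  0.5]
```

>>> send_rows(
  commands=[
    [0.25, 0.55, 0, 0, 0.05, 0, -0.8],
    [0, 0, -0.3, 0, 0, 0, -0.8],
    [0, 0, 0, 0, 0, 0, -0.8],
  ],
)

```text
time: 10.13
ee_pos: [0.6626, -0.0058, 0.1154]
eef_rot: [0.146, 0.989, -0.0, 0.002]
ft_force: [0.3, -0.7, 0.0]
width: 0.0781
```

```bash
python3 - <<'E'
from h import *
stat()
E
```

```text
10.13 p [ 0.6626 -0.0058  0.1154] jaw 73.22 tilt(deg) [ 0.18 -0.07] w 0.0781 F [ 0.3 -0.7  0. ]
```

>>> send_rows(
  commands=[
    [0, 0.18, -0.3, 0, 0, 0, -0.8],
    [0, 0, -0.6, 0, 0, 0, -0.8],
    [0, 0, -0.7, 0, 0, 0, -0.8],
    [0, 0, -0.7, 0, 0, 0, -0.8],
    [0, 0, -0.5, 0, 0, 0, -0.8],
    [0, 0, 0, 0, 0, 0, -0.8],
  ],
)

```text
time: 10.63
ee_pos: [0.6637, -0.0019, 0.0326]
eef_rot: [0.147, 0.989, 0.001, 0.006]
ft_force: [-0.9, 0.6, -0.2]
width: 0.0785
```

```bash
python3 - <<'E'
from h import *
stat()
E
```

```text
10.63 p [ 0.6637 -0.0019  0.0326] jaw 73.06 tilt(deg) [0.68 0.  ] w 0.0785 F [-0.9  0.6 -0.2]
```

>>> send_rows(
  commands=[
    [-0.05, 0, -0.2, 0, 0.13, 0, -0.8],
    [0, 0, 0, 0, 0, 0, -0.8],
    [0, 0, 0, 0, 0, 0, 1],
    [0, 0, 0, 0, 0, 0, 1],
    [0, 0, 0, 0, 0, 0, 1],
    [0, 0, 0, 0, 0, 0, 1],
    [0, 0, 0, 0, 0, 0, 1],
    [0, 0, 0, 0, 0, 0, 1],
  ],
  grip_force=40,
)

```text
time: 11.3
ee_pos: [0.6642, -0.0024, 0.0312]
eef_rot: [0.148, 0.989, 0.001, 0.002]
ft_force: [-0.2, 0.8, -2.1]
width: 0.0495
```

```bash
python3 - <<'E'
from h import *
stat()
E
```

```text
11.3 p [ 0.6642 -0.0024  0.0312] jaw 73.02 tilt(deg) [0.29 0.04] w 0.0495 F [-0.2  0.8 -2.1]
```

>>> send_rows(
  commands=[
    [0, 0, 0.3, 0, 0, 0, 1],
    [0, 0, 0.7, 0, 0, 0, 1],
    [0, 0, 0.9, 0, 0, 0, 1],
    [0, 0, 0.9, 0, 0, 0, 1],
    [0, 0, 0.9, 0, 0, 0, 1],
    [0, 0, 0.5, 0, 0, 0, 1],
    [0, 0, 0, 0, 0, 0, 1],
  ],
)

```text
time: 11.88
ee_pos: [0.6598, -0.0031, 0.1623]
eef_rot: [0.148, 0.989, -0.001, -0.001]
ft_force: [1.3, -0.2, -2.8]
width: 0.0495
```

```bash
python3 - <<'E'
from h import *
stat()
wsnap('pics/w6.png')
E
```

```text
11.88 p [ 0.6598 -0.0031  0.1623] jaw 72.95 tilt(deg) [-0.16 -0.05] w 0.0495 F [ 1.3 -0.2 -2.8]
```

View pics/w6.png

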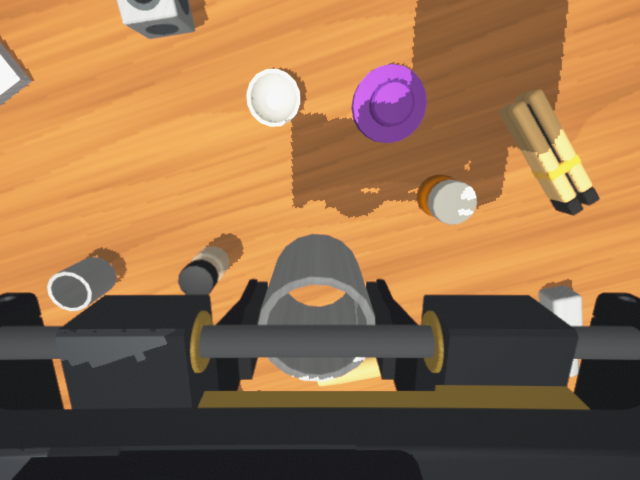

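```bash
cat >> h.py <<'E'
def tproj(P):
    c=r.calibration('wrist');M=c['mount'];Y=(np.asarray(P,float).reshape(-1,3)-M[:3,3])@M[:3,:3]
    return cv2.projectPoints(Y,np.zeros(3),np.zeros(3),c['K'],c['dist'])[0].reshape(-1,2)
E
python3 - <<'E'
from h import *
t=np.linspace(0,2*np.pi,200)
for dx in(-.006,-.003,0,.003,.006):
    o=[]
    for z in(-.0328,.0312):
        q=tproj(np.c_[dx+.025*np.cos(t),.025*np.sin(t),0*t+z]);o+=[q.min(0).round(1),q.max(0).round(1)]
    print(dx,o)
a=cv2.imread('pics/w6.png')
cv2.imwrite('pics/w6c.png',cv2.resize(a[220:395,240:400],None,fx=4,fy=3.4))
E
```

```text
-0.006 [array([255.8, 291.2]), array([374.2, 395.1]), array([273.6, 244.5]), array([357.2, 321.8])]
-0.003 [array([255.5, 284.3]), array([374.6, 389.4]), array([273.4, 239.5]), array([357.3, 317.4])]
0 [array([255.1, 277.4]), array([374.9, 383.6]), array([273.2, 234.5]), array([357.5, 313. ])]
0.003 [array([254.8, 270.3]), array([375.2, 377.8]), array([273.1, 229.4]), array([357.7, 308.6])]
0.006 [array([254.4, 263.2]), array([375.5, 371.9]), array([272.9, 224.3]), array([357.8, 304.1])]
```

View pics/w6c.png

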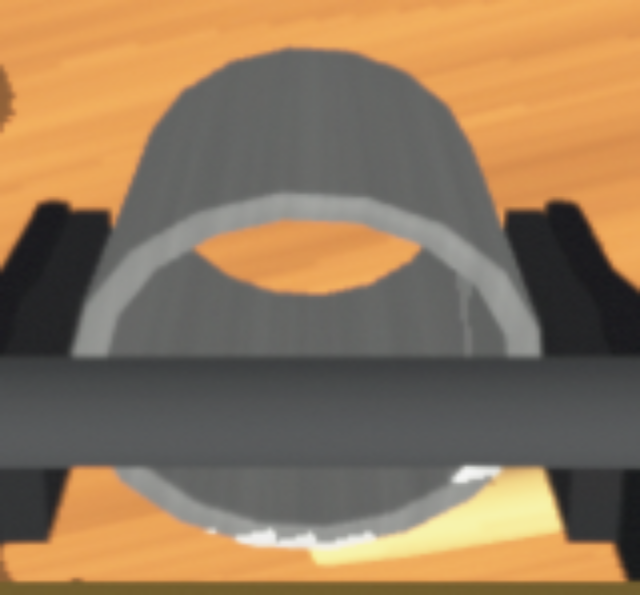

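>>> send_rows(
  commands=[
    [-0.4, -0.4, 0, 0, 0, 0, 1],
    [-0.7, -0.8, 0, 0, 0, 0, 1],
    [-0.7, -0.8, 0, 0, 0, 0, 1],
    [-0.7, -0.8, 0, 0, 0, 0, 1],
    [-0.7, -0.8, 0, 0, 0, 0, 1],
    [-0.7, -0.8, 0, 0, 0, 0, 1],
    [-0.7, -0.8, 0, 0, 0, 0, 1],
    [-0.7, -0.8, 0, 0, 0, 0, 1],
    [-0.7, -0.8, 0, 0, 0, 0, 1],
    [-0.5, -0.6, 0, 0, 0, 0, 1],
  ],
)

```text
time: 12.77
ee_pos: [0.4496, -0.2232, 0.1455]
eef_rot: [0.142, 0.99, -0.0, -0.011]
ft_force: [-0.2, -0.8, -2.9]
width: 0.0496
```

>>> send_rows(
  commands=[
    [-0.2, -0.3, 0, 0, 0, 0, 1],
    [0, 0, 0, 0, 0, 0, 1],
    [0, 0, 0, 0, 0, 0, 1],
  ],
)

```text
time: 13.02
ee_pos: [0.4379, -0.2357, 0.1429]
eef_rot: [0.146, 0.989, -0.0, -0.013]
ft_force: [0.1, 1.2, -3.3]
width: 0.049
```

```bash
python3 - <<'E'
from h import *
stat()
E
```

```text
13.02 p [ 0.4379 -0.2357  0.1429] jaw 73.26 tilt(deg) [-1.47  0.21] w 0.049 F [ 0.1  1.2 -3.3]
```

Remaining (-0.008, -0.036); correct tilt too.

>>> send_rows(
  commands=[
    [-0.15, -0.6, 0, -0.03, -0.25, 0, 1],
    [-0.1, -0.5, -0.2, 0, 0, 0, 1],
    [0, -0.1, -0.3, 0, 0, 0, 1],
    [0, 0, 0, 0, 0, 0, 1],
    [0, 0, 0, 0, 0, 0, 1],
  ],
)

```text
time: 13.43
ee_pos: [0.4349, -0.2659, 0.1248]
eef_rot: [0.141, 0.99, 0.001, -0.003]
ft_force: [-0.3, 0.0, -2.5]
width: 0.0492
```

```bash
python3 - <<'E'
from h import *
stat()
E
```

```text
13.43 p [ 0.4349 -0.2659  0.1248] jaw 73.8 tilt(deg) [-0.31  0.11] w 0.0492 F [-0.3  0.  -2.5]
```

>>> send_rows(
  commands=[
    [-0.17, -0.2, -0.3, 0, -0.06, 0, 1],
    [0, 0, -0.5, 0, 0, 0, 1],
    [0, 0, -0.4, 0, 0, 0, 1],
    [0, 0, 0, 0, 0, 0, 1],
    [0, 0, 0, 0, 0, 0, 1],
  ],
)

```text
time: 13.85
ee_pos: [0.4312, -0.2683, 0.0856]
eef_rot: [0.137, 0.991, 0.001, -0.0]
ft_force: [-0.2, 0.2, -1.8]
width: 0.0496
```

```bash
python3 - <<'E'
from h import *
stat()
E
```

```text
13.85 p [ 0.4312 -0.2683  0.0856] jaw 74.2 tilt(deg) [-0.02  0.15] w 0.0496 F [-0.2  0.2 -1.8]
```

>>> send_rows(
  commands=[
    [-0.03, -0.13, -0.2, 0, 0, 0, 1],
    [0, 0, -0.1, 0, 0, 0, 1],
    [0, 0, 0, 0, 0, 0, 1],
    [0, 0, 0, 0, 0, 0, 1],
  ],
)

```text
time: 14.18
ee_pos: [0.431, -0.2724, 0.0768]
eef_rot: [0.137, 0.991, 0.001, 0.0]
ft_force: [0.7, -0.7, -2.9]
width: 0.0491
```

```bash
python3 - <<'E'
from h import *
stat()
a=r.camera('side');b=r.camera('scene');cv2.imwrite('pics/s7.png',np.hstack([cv2.resize(a[140:230,320:410],None,fx=4,fy=4,interpolation=2),cv2.resize(b[90:180,260:350],None,fx=4,fy=4,interpolation=2)]))
wsnap('pics/w7.png')
E
```

```text
14.18 p [ 0.431  -0.2724  0.0768] jaw 74.27 tilt(deg) [0.07 0.14] w 0.0491 F [ 0.7 -0.7 -2.9]
```

View pics/s7.png

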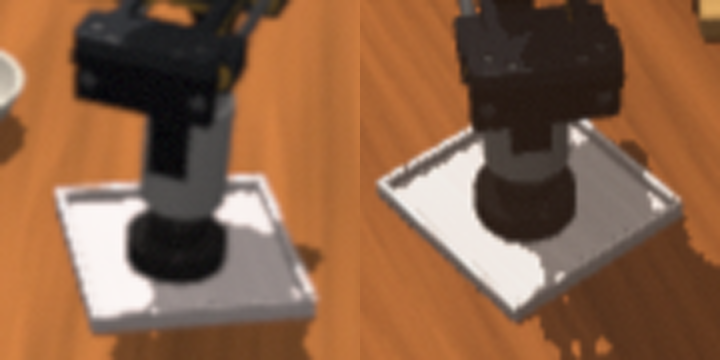

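View pics/w7.png

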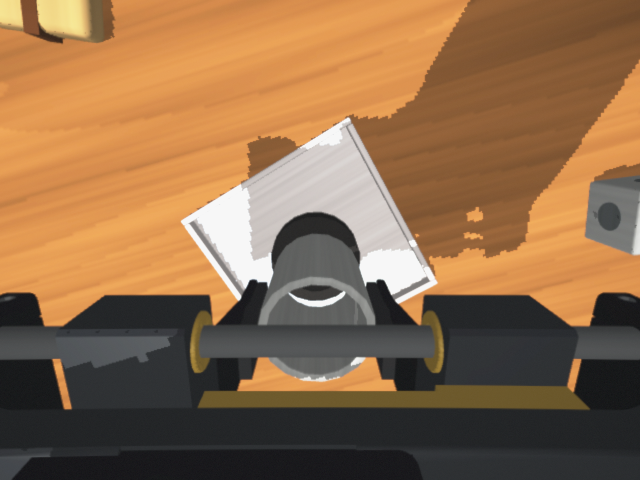

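```bash
python3 - <<'E'
from h import *
t=np.linspace(0,2*np.pi,200)
for x,y in((.430,-.272),(.430,-.270),(.433,-.272),(.427,-.272)):
    q=np.vstack([wproj('pics/w7.png',np.c_[x+.03*np.cos(t),y+.03*np.sin(t),0*t+z]) for z in(.003,.019)]);print(x,y,q.min(0),q.max(0))
a=cv2.imread('pics/w7.png');cv2.imwrite('pics/w7c.png',cv2.resize(a[200:320,250:390],None,fx=5,fy=5,interpolation=2))
E
```

```text
0.43 -0.272 [270.02730267 209.15131371] [360.1957134  299.30456994]
0.43 -0.27 [272.89819457 208.36646313] [363.12023616 298.58097259]
0.433 -0.272 [271.41698977 213.2858535 ] [361.26493041 303.10340774]
0.427 -0.272 [268.62730627 204.98734399] [359.11923584 295.48051837]
```

View pics/w7c.png

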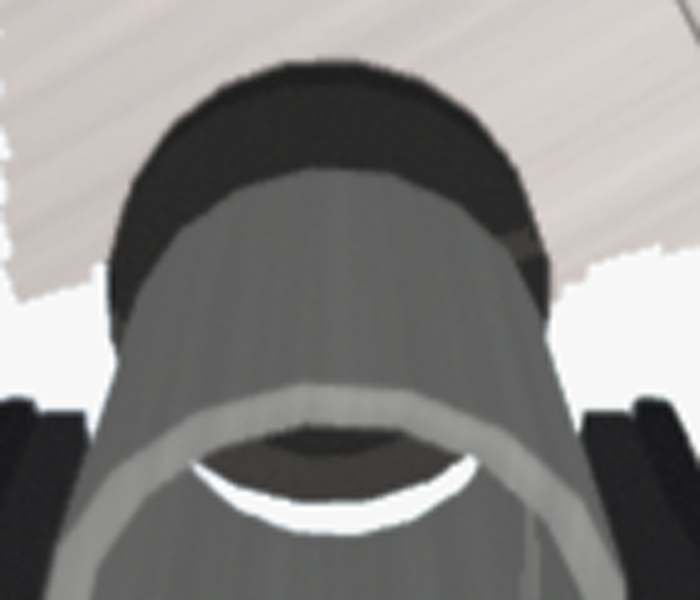

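>>> send_rows(
  commands=[
    [0.02, 0, -0.3, 0, 0, 0, 1],
    [0, 0, -0.2, 0, 0, 0, 1],
    [0, 0, -0.1, 0, 0, 0, 1],
    [0, 0, 0, 0, 0, 0, 1],
    [0, 0, 0, 0, 0, 0, 1],
  ],
)

```text
time: 14.75
ee_pos: [0.4321, -0.272, 0.0571]
eef_rot: [0.136, 0.991, 0.001, 0.001]
ft_force: [-0.8, 0.1, -3.3]
width: 0.0493
```

```bash
python3 - <<'E'
from h import *
stat()
E
```

```text
14.75 p [ 0.4321 -0.272   0.0571] jaw 74.31 tilt(deg) [0.11 0.15] w 0.0493 F [-0.8  0.1 -3.3]
```

Over the knob top (bottom at ~26 mm < 33) without contact force. Continue down ~6 mm.

>>> send_rows(
  commands=[
    [0, 0, -0.12, 0, 0, 0, 1],
    [0, 0, -0.08, 0, 0, 0, 1],
    [0, 0, -0.03, 0, 0, 0, 1],
    [0, 0, 0, 0, 0, 0, 1],
  ],
)

```text
time: 15.08
ee_pos: [0.4323, -0.2722, 0.0501]
eef_rot: [0.137, 0.991, 0.002, 0.001]
ft_force: [-1.1, 1.1, 2.5]
width: 0.049
```

>>> send_rows(
  commands=[
    [0, 0, 0, 0, 0, 0, -0.7],
    [0, 0, 0, 0, 0, 0, -0.7],
    [0, 0, 0, 0, 0, 0, -0.7],
    [0, 0, 0, 0, 0, 0, -0.7],
    [0, 0, 0.3, 0, 0, 0, -0.7],
    [0, 0, 0.6, 0, 0, 0, -0.7],
    [0, 0, 0.9, 0, 0, 0, -0.7],
    [0, 0, 0.9, 0, 0, 0, -0.7],
    [0, 0, 0.9, 0, 0, 0, -0.7],
    [0, 0, 0.5, 0, 0, 0, -0.7],
  ],
)

```text
time: 15.92
ee_pos: [0.4298, -0.2729, 0.1786]
eef_rot: [0.138, 0.99, 0.001, -0.001]
ft_force: [-0.0, 0.2, -0.0]
width: 0.074
```

```bash
python3 - <<'E'
from h import *
stat()
a=r.camera('side');b=r.camera('scene');cv2.imwrite('pics/s8.png',np.hstack([cv2.resize(a[140:230,320:410],None,fx=4,fy=4,interpolation=2),cv2.resize(b[90:180,260:350],None,fx=4,fy=4,interpolation=2)]))
wsnap('pics/w8.png')
E
```

```text
15.92 p [ 0.4298 -0.2729  0.1786] jaw 74.15 tilt(deg) [-0.12  0.09] w 0.074 F [-0.   0.2 -0. ]
```

View pics/s8.png

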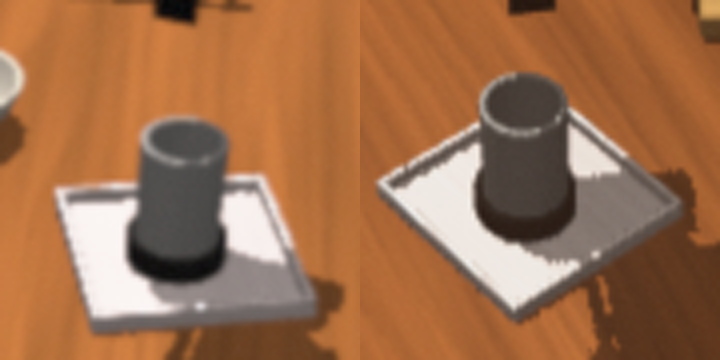

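View pics/w8.png

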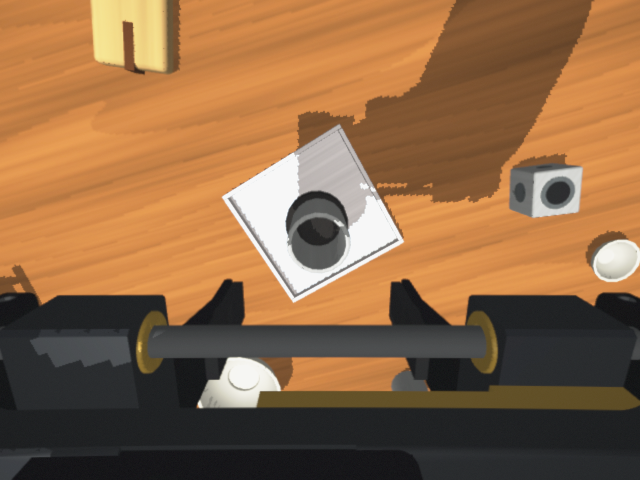

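>>> send_rows(
  commands=[
    [0.1, 0.4, 0, 0, 0, 0.3, -0.7],
    [0.1, 0.8, 0, 0, 0, 0.4, -0.7],
    [0.1, 0.9, 0, 0, 0, 0.4, -0.7],
    [0.1, 0.9, 0, 0, 0, 0.2, -0.7],
    [0.1, 0.9, 0, 0, 0, 0, -0.7],
    [0.1, 0.9, 0, 0, 0, 0, -0.7],
    [0.1, 0.8, 0, 0, 0, 0, -0.7],
    [0.1, 0.5, 0, 0, 0, 0, -0.7],
    [0, 0, 0, 0, 0, 0, -0.7],
    [0, 0, 0, 0, 0, 0, -0.7],
  ],
)

```text
time: 16.9
ee_pos: [0.4472, -0.0738, 0.1684]
eef_rot: [0.071, 0.997, -0.001, -0.008]
ft_force: [-0.0, -0.9, -0.2]
width: 0.0739
```

```bash
python3 - <<'E'
from h import *
stat()
wsnap('pics/w9.png')
a=cv2.imread('pics/w9.png');cv2.imwrite('pics/w9c.png',cv2.resize(a[160:310,220:420],None,fx=4,fy=4,interpolation=2))
E
```

```text
16.9 p [ 0.4472 -0.0738  0.1684] jaw 81.81 tilt(deg) [-0.95 -0.09] w 0.0739 F [-0.  -0.9 -0.2]
```

View pics/w9c.png

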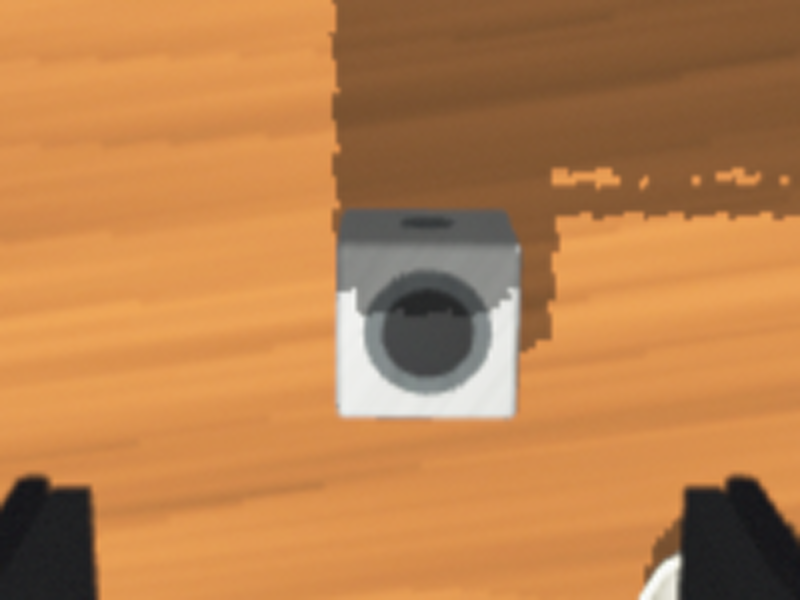

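```bash
python3 - <<'E'
from h import *
L=[watz('pics/w9.png',(219.6+x/4,159.6+y/4),.04) for x,y in[(337,243),(520,243),(517,416),(340,416)]]
print(np.mean(L,0))
for i in range(4):
  d=L[i]-L[i-1];print(np.linalg.norm(d),np.degrees(np.arctan2(d[1],d[0])))
E
```

```text
[ 0.45537131 -0.06582572  0.04      ]
0.0389517975911073 172.15826398565437
0.03894428709927836 81.78205619089074
0.03892724480158933 -7.759040311405314
0.03900031654757498 -98.18127229149282
```

>>> send_rows(
  commands=[
    [0.25, 0.2, -0.4, 0, -0.17, 0, -0.7],
    [0, 0, -0.8, 0, 0, 0, -0.7],
    [0, 0, -0.9, 0, 0, 0, -0.7],
    [0, 0, -0.8, 0, 0, 0, -0.7],
    [0, 0, -0.4, 0, 0, 0, -0.7],
    [0, 0, 0, 0, 0, 0, -0.7],
    [0, 0, 0, 0, 0, 0, -0.7],
  ],
)

```text
time: 17.53
ee_pos: [0.4529, -0.0744, 0.0647]
eef_rot: [0.075, 0.997, -0.002, -0.001]
ft_force: [-0.1, -0.1, 0.5]
width: 0.0738
```

```bash
python3 - <<'E'
from h import *
stat()
E
```

```text
17.53 p [ 0.4529 -0.0744  0.0647] jaw 81.42 tilt(deg) [-0.1  -0.27] w 0.0738 F [-0.1 -0.1  0.5]
```

>>> send_rows(
  commands=[
    [0.08, 0.3, -0.2, 0.05, 0, 0, -0.7],
    [0, 0, -0.6, 0, 0, 0, -0.7],
    [0, 0, -0.5, 0, 0, 0, -0.7],
    [0, 0, -0.2, 0, 0, 0, -0.7],
    [0, 0, 0, 0, 0, 0, -0.7],
    [0, 0, 0, 0, 0, 0, -0.7],
  ],
)

```text
time: 18.03
ee_pos: [0.4594, -0.0641, 0.022]
eef_rot: [0.076, 0.997, 0.001, 0.003]
ft_force: [0.2, 0.5, -0.4]
width: 0.0741
```

```bash
python3 - <<'E'
from h import *
stat()
E
```

```text
18.03 p [ 0.4594 -0.0641  0.022 ] jaw 81.33 tilt(deg) [0.33 0.13] w 0.0741 F [ 0.2  0.5 -0.4]
```

>>> send_rows(
  commands=[
    [-0.12, -0.08, -0.18, -0.02, 0.06, 0, -0.7],
    [0, 0, -0.05, 0, 0, 0, -0.7],
    [0, 0, 0, 0, 0, 0, 1],
    [0, 0, 0, 0, 0, 0, 1],
    [0, 0, 0, 0, 0, 0, 1],
    [0, 0, 0, 0, 0, 0, 1],
    [0, 0, 0, 0, 0, 0, 1],
    [0, 0, 0, 0, 0, 0, 1],
    [0, 0, 0, 0, 0, 0, 1],
  ],
  grip_force=45,
)

```text
time: 18.78
ee_pos: [0.4578, -0.0665, 0.0177]
eef_rot: [0.076, 0.997, 0.001, 0.002]
ft_force: [0.5, -2.4, -0.2]
width: 0.0399
```

```bash
python3 - <<'E'
from h import *
stat()
E
```

```text
18.78 p [ 0.4578 -0.0665  0.0177] jaw 81.32 tilt(deg) [0.29 0.1 ] w 0.0399 F [ 0.5 -2.4 -0.2]
```

>>> send_rows(
  commands=[
    [0, 0, 0.3, 0, 0, 0, 1],
    [0, 0, 0.7, 0, 0, 0, 1],
    [0, 0, 0.9, 0, 0, 0, 1],
    [0, 0, 0.9, 0, 0, 0, 1],
    [0, 0.2, 0.5, 0, 0, 0, 1],
    [-0.05, 0.6, 0, 0, 0, 0, 1],
    [-0.05, 0.9, 0, 0, 0, 0, 1],
    [-0.05, 0.9, 0, 0, 0, 0, 1],
    [-0.05, 0.9, 0, 0, 0, 0, 1],
    [-0.05, 0.9, 0, 0, 0, 0, 1],
  ],
)

```text
time: 19.62
ee_pos: [0.4426, 0.0616, 0.1225]
eef_rot: [0.083, 0.997, -0.002, -0.002]
ft_force: [1.2, 0.0, -5.6]
width: 0.0399
```

>>> send_rows(
  commands=[
    [-0.1, 0.9, 0, 0, 0, -0.2, 1],
    [-0.1, 0.9, 0, 0, 0, -0.2, 1],
    [-0.1, 0.9, 0, 0, 0, -0.2, 1],
    [-0.1, 0.9, 0, 0, 0, -0.2, 1],
    [-0.1, 0.9, 0, 0, 0, -0.2, 1],
    [-0.05, 0.7, 0, 0, 0, 0, 1],
    [0, 0.3, 0, 0, 0, 0, 1],
    [0, 0, 0, 0, 0, 0, 1],
    [0, 0, 0, 0, 0, 0, 1],
  ],
)

```text
time: 20.37
ee_pos: [0.4184, 0.2366, 0.1231]
eef_rot: [0.126, 0.992, -0.004, -0.005]
ft_force: [0.3, -1.4, -5.6]
width: 0.0397
```

```bash
python3 - <<'E'
from h import *
stat()
wsnap('pics/w10.png')
E
```

```text
20.37 p [0.4184 0.2366 0.1231] jaw 75.49 tilt(deg) [-0.58 -0.44] w 0.0397 F [ 0.3 -1.4 -5.6]
```

View pics/w10.png

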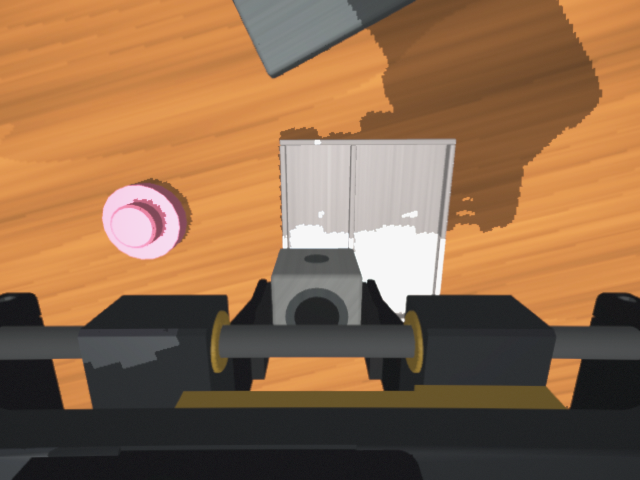

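```bash
python3 - <<'E'
from h import *
def tr(c,yaw,p): 
    a=np.radians(yaw);return np.array([c[0]+np.cos(a)*p[0]-np.sin(a)*p[1],c[1]+np.sin(a)*p[0]+np.cos(a)*p[1],p[2]])
pts=[(-.0765,-.066,.012),(-.0765,.066,.012),(-.0765,-.010,.012),(0.0765,.066,.012)]
print(wproj('pics/w10.png',[tr((.4241,.2707),-14.3,p) for p in pts]))
E
```

```text
[[274.44758632 136.9715158 ]
 [451.77190488 135.70320435]
 [349.26384449 136.59000684]
 [433.46029014 320.46956844]]
```

>>> send_rows(
  commands=[
    [0.1, 0.4, 0, 0.08, -0.1, 0, 1],
    [0.2, 0.7, 0, 0, 0, 0, 1],
    [0.1, 0.7, 0, 0, 0, 0, 1],
    [0, 0.2, 0, 0, 0, 0, 1],
    [0, 0, -0.3, 0, 0, 0, 1],
    [0, 0, -0.6, 0, 0, 0, 1],
    [0, 0, -0.5, 0, 0, 0, 1],
    [0, 0, 0, 0, 0, 0, 1],
    [0, 0, 0, 0, 0, 0, 1],
  ],
)

```text
time: 21.17
ee_pos: [0.4343, 0.2898, 0.0786]
eef_rot: [0.134, 0.991, -0.001, 0.001]
ft_force: [0.0, -0.2, -5.5]
width: 0.04
```

```bash
python3 - <<'E'
from h import *
stat()
E
```

```text
21.17 p [0.4343 0.2898 0.0786] jaw 74.64 tilt(deg) [ 0.08 -0.07] w 0.04 F [ 0.  -0.2 -5.5]
```

>>> send_rows(
  commands=[
    [-0.05, 0.35, -0.2, 0, 0, 0.2, 1],
    [0, 0, -0.6, 0, 0, 0, 1],
    [0, 0, -0.4, 0, 0, 0, 1],
    [0, 0, -0.1, 0, 0, 0, 1],
    [0, 0, 0, 0, 0, 0, 1],
  ],
)

```text
time: 21.58
ee_pos: [0.4343, 0.3018, 0.0405]
eef_rot: [0.124, 0.992, 0.001, 0.002]
ft_force: [0.1, -0.6, -5.6]
width: 0.0395
```

```bash
python3 - <<'E'
from h import *
stat()
a=r.camera('side');b=r.camera('scene');cv2.imwrite('pics/s11.png',np.hstack([cv2.resize(a[340:480,270:420],None,fx=2.5,fy=2.5,interpolation=2),cv2.resize(b[270:410,360:510],None,fx=2.5,fy=2.5,interpolation=2)]))
wsnap('pics/w11.png')
E
```

```text
21.58 p [0.4343 0.3018 0.0405] jaw 75.71 tilt(deg) [0.28 0.12] w 0.0395 F [ 0.1 -0.6 -5.6]
```

View pics/s11.png

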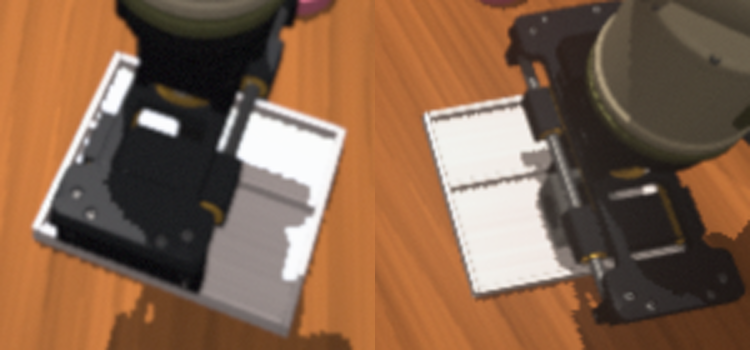

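View pics/w11.png

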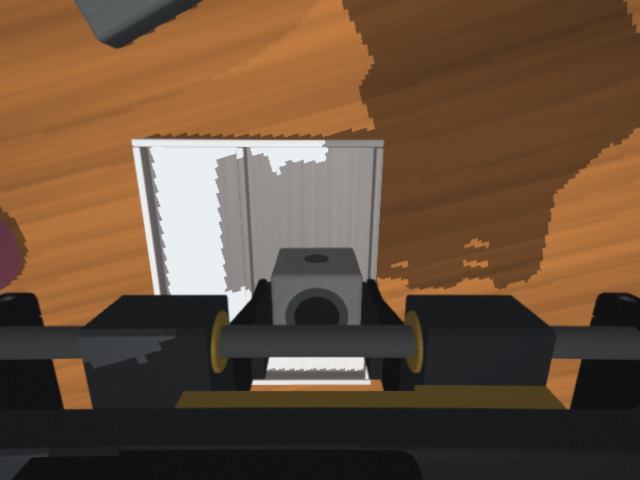

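>>> send_rows(
  commands=[
    [-0.03, -0.05, -0.25, 0, 0.05, 0, 1],
    [0, 0, -0.25, 0, 0, 0, 1],
    [0, 0, -0.1, 0, 0, 0, 1],
    [0, 0, 0, 0, 0, 0, 1],
    [0, 0, 0, 0, 0, 0, 1],
  ],
)

```text
time: 22.15
ee_pos: [0.435, 0.3013, 0.0237]
eef_rot: [0.125, 0.992, 0.003, 0.001]
ft_force: [-0.0, -0.3, -5.8]
width: 0.0396
```

```bash
python3 - <<'E'
from h import *
stat()
E
```

```text
22.15 p [0.435  0.3013 0.0237] jaw 75.68 tilt(deg) [0.21 0.32] w 0.0396 F [-0.  -0.3 -5.8]
```

>>> send_rows(
  commands=[
    [0, 0, -0.06, -0.04, 0, 0, 1],
    [0, 0, -0.03, 0, 0, 0, 1],
    [0, 0, -0.02, 0, 0, 0, 1],
    [0, 0, 0, 0, 0, 0, 1],
  ],
)

```text
time: 22.48
ee_pos: [0.4353, 0.3014, 0.0208]
eef_rot: [0.125, 0.992, 0.001, 0.002]
ft_force: [-0.3, -0.1, -5.4]
width: 0.0399
```

>>> send_rows(
  commands=[
    [0, 0, -0.04, 0, 0, 0, 1],
    [0, 0, -0.02, 0, 0, 0, 1],
    [0, 0, 0, 0, 0, 0, 1],
  ],
)

```text
time: 22.73
ee_pos: [0.4355, 0.3016, 0.0209]
eef_rot: [0.125, 0.992, 0.002, 0.002]
ft_force: [-0.3, 0.2, -6.1]
width: 0.0395
```

>>> send_rows(
  commands=[
    [0, 0, -0.12, 0, 0, 0, 1],
    [0, 0, -0.05, 0, 0, 0, 1],
  ],
)

```text
time: 22.9
ee_pos: [0.4364, 0.3018, 0.0201]
eef_rot: [0.125, 0.992, 0.002, 0.002]
ft_force: [-6.4, -3.7, 7.0]
width: 0.0395
```

Contact now. Release and rise.

>>> send_rows(
  commands=[
    [0, 0, 0, 0, 0, 0, -0.5],
    [0, 0, 0, 0, 0, 0, -0.5],
    [0, 0, 0, 0, 0, 0, -0.5],
    [0, 0, 0, 0, 0, 0, -0.5],
    [0, 0, 0.3, 0, 0, 0, -0.5],
    [0, 0, 0.8, 0, 0, 0, -0.5],
    [0, 0, 0.9, 0, 0, 0, -0.5],
    [0, 0, 0.9, 0, 0, 0, -0.5],
    [0, 0, 0.9, 0, 0, 0, -0.5],
    [0, 0, 0.5, 0, 0, 0, -0.5],
  ],
)

```text
time: 23.73
ee_pos: [0.4361, 0.3011, 0.1548]
eef_rot: [0.125, 0.992, 0.001, 0.002]
ft_force: [0.6, 0.4, -1.0]
width: 0.0652
```

```bash
python3 - <<'E'
from h import *
stat()
wsnap('pics/w12.png')
E
```

```text
23.73 p [0.4361 0.3011 0.1548] jaw 75.61 tilt(deg) [0.21 0.15] w 0.0652 F [ 0.6  0.4 -1. ]
```

View pics/w12.png

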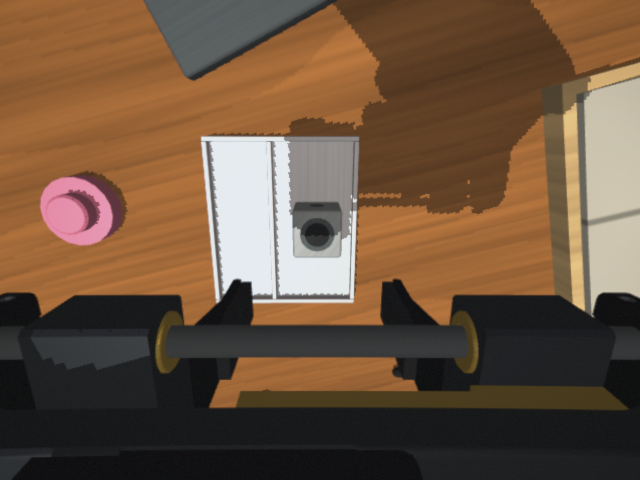

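```bash
python3 - <<'E'
from h import *
n='pics/w12.png'
L=[watz(n,u,.012) for u in[(202.5,137.5),(358,137.5),(353.5,301),(216.5,301)]]
for i in range(4):
  d=L[i]-L[i-1];print(L[i],np.linalg.norm(d),np.degrees(np.arctan2(d[1],d[0])))
c=np.mean(L,0);print(c)
# narrow bay centre: tray yaw from edges
d=(L[3]+L[2]-L[0]-L[1]);y=np.arctan2(d[1],d[0]);print(np.degrees(y), c[0]+.037*np.sin(y),c[1]-.037*np.cos(y))
print('div',(watz(n,(272,138),.012)+watz(n,(276,299),.012))/2, c[0]+.01*np.sin(y),c[1]-.01*np.cos(y))
# clamp from w5 : ends on top
n='pics/w5.png';a=cv2.imread(n);cv2.imwrite('pics/w5c.png',cv2.resize(a[100:245,500:640],None,fx=4,fy=4,interpolation=2))
E
```

```text
[0.33794087 0.22996406 0.012     ] 0.14951926360422704 165.21180066418475
[0.37003138 0.35511667 0.012     ] 0.12920130796491122 75.61856292058586
[0.51554958 0.31851016 0.012     ] 0.150051936550986 -14.120320979686129
[0.48250745 0.19179977 0.012     ] 0.13094771433275282 -104.61547401981103
[0.42650732 0.27384767 0.012     ]
-14.453666367759793 0.4172722328702463 0.23801872324942042
div [0.42369586 0.26646367 0.012     ] 0.42401135203287316 0.2641641678413931
```

View pics/w5c.png

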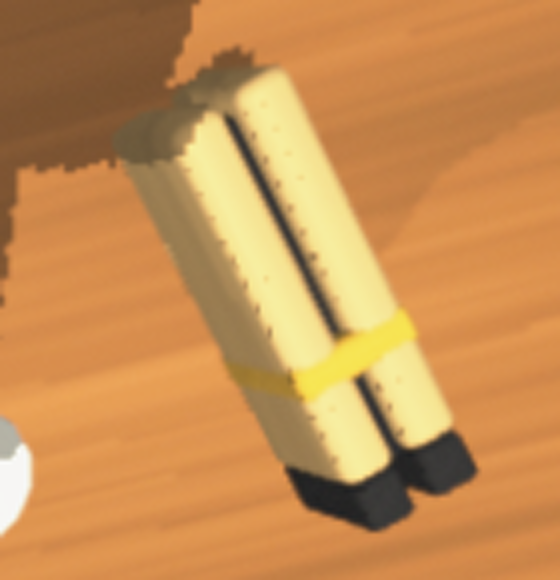

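>>> send_rows(
  commands=[
    [0.4, -0.15, 0, 0, 0, 0.7, -0.5],
    [0.75, -0.31, 0, 0, 0, 0.8, -0.5],
    [0.75, -0.31, 0, 0, 0, 0.8, -0.5],
    [0.75, -0.31, 0, 0, 0, 0.8, -0.5],
    [0.75, -0.31, 0, 0, 0, 0.8, -0.5],
    [0.75, -0.31, 0, 0, 0, 0.8, -0.5],
    [0.75, -0.31, 0, 0, 0, 0.8, -0.5],
    [0.75, -0.31, 0, 0, 0, 0.8, -0.5],
    [0.75, -0.31, 0, 0, 0, 0.8, -0.5],
    [0.6, -0.31, 0, 0, 0, 0.2, -0.5],
  ],
)

```text
time: 24.62
ee_pos: [0.653, 0.2154, 0.1645]
eef_rot: [-0.213, 0.977, 0.008, 0.003]
ft_force: [0.7, -0.0, 0.8]
width: 0.0653
```

>>> send_rows(
  commands=[
    [0, 0, 0, 0, 0, 0, -0.5],
    [0, 0, 0, 0, 0, 0, -0.5],
  ],
)

```text
time: 24.78
ee_pos: [0.6564, 0.2111, 0.1641]
eef_rot: [-0.211, 0.978, 0.007, 0.003]
ft_force: [-0.5, 1.2, -1.1]
width: 0.0655
```

```bash
python3 - <<'E'
from h import *
stat()
wsnap('pics/w13.png')
E
```

```text
24.78 p [0.6564 0.2111 0.1641] jaw 114.33 tilt(deg) [0.21 0.81] w 0.0655 F [-0.5  1.2 -1.1]
```

View pics/w13.png

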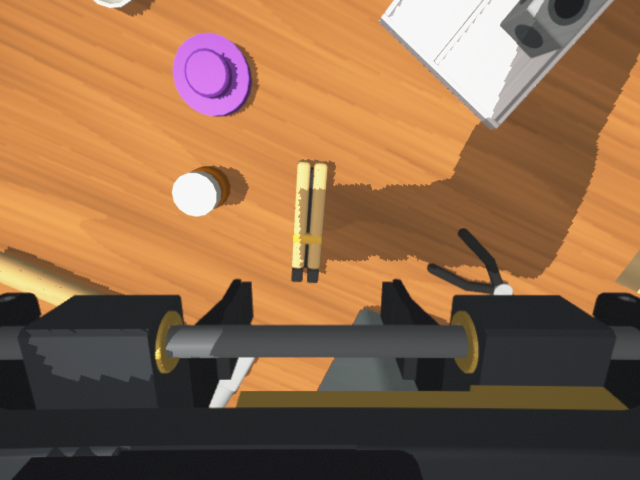

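```bash
python3 - <<'E'
from h import *
a=cv2.imread('pics/w13.png');cv2.imwrite('pics/w13c.png',cv2.resize(a[150:300,250:400],None,fx=4,fy=4,interpolation=2))
b=cv2.imread('pics/scene0.png')[380:480,150:330];c=cv2.imread('pics/side0.png')[310:480,0:200]
o=np.zeros((600,800,3),np.uint8);o[:300,:540]=cv2.resize(b,None,fx=3,fy=3);cv2.imwrite('pics/case.png',cv2.resize(b,None,fx=4,fy=4));cv2.imwrite('pics/case2.png',cv2.resize(c,None,fx=3,fy=3))
E
```

```text
(no output)
```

View pics/w13c.png

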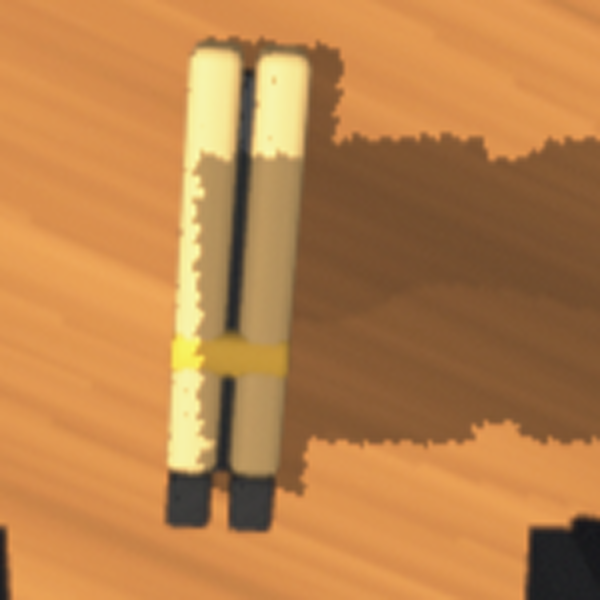

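View pics/case.png

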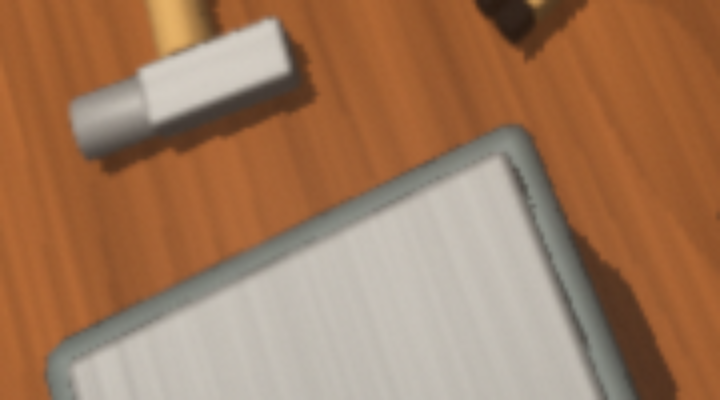

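View pics/case2.png

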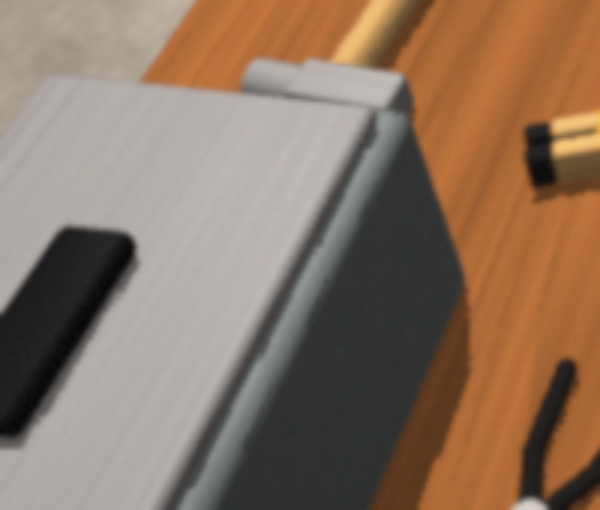

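```bash
python3 - <<'E'
from h import *
C,e=tri([('scene',(280,412)),('side',(134.5,347.5))]);print('case corner',C,e)
n='pics/w13.png'
f=lambda x,y:watz(n,(249.6+x/4,149.6+y/4),.024)
L=[f(190,50),f(309,53),f(273,527),f(167,523)]
for i in range(4):
  d=L[i]-L[i-1];print(L[i],np.linalg.norm(d),np.degrees(np.arctan2(d[1],d[0])))
print(np.mean(L,0))
p,R=wpose()
print('corner in tool',(C-p)@R, 'jaw y',R[:,1])
C2=atz('scene',(150+640/4,480),C[2]);print(C2,(C2-p)@R)
C3=atz('scene',(150+50/4,380+360/4),C[2]);print(C3,(C3-p)@R)
E
```

```text
case corner [0.71659786 0.29414008 0.13908856] 0.0006988516475367008
[0.61082603 0.17481455 0.024     ] 0.10802277119694735 -159.52607348630866
[0.6011174  0.19790301 0.024     ] 0.025046645865851556 112.80662795276753
[0.70290823 0.23560129 0.024     ] 0.108547376635412 20.32213163714874
[0.71202516 0.21259888 0.024     ] 0.024743270315271643 -68.37924647658903
[0.6567192  0.20522943 0.024     ]
corner in tool [-0.08903992  0.05093862  0.02641989] jaw y [-0.41149114  0.91134848  0.01090854]
[0.71466021 0.38617346 0.13908856] [-0.12513702  0.13561043  0.02767781]
[0.87974259 0.29523301 0.13908856] [-0.23818052 -0.01519795  0.02707906]
```

>>> send_rows(
  commands=[
    [-0.28, -0.3, 0, -0.14, 0.04, -0.75, -0.25],
    [0, 0, -0.4, 0, 0, 0, -0.25],
    [0, 0, -0.7, 0, 0, 0, -0.25],
    [0, 0, -0.8, 0, 0, 0, -0.25],
    [0, 0, -0.6, 0, 0, 0, -0.25],
    [0, 0, -0.3, 0, 0, 0, -0.25],
    [0, 0, 0, 0, 0, 0, -0.25],
    [0, 0, 0, 0, 0, 0, -0.25],
  ],
)

```text
time: 25.5
ee_pos: [0.6429, 0.2093, 0.0758]
eef_rot: [-0.184, 0.983, 0.003, 0.001]
ft_force: [-0.0, -0.8, 0.5]
width: 0.0542
```

```bash
python3 - <<'E'
from h import *
stat()
wsnap('pics/w14.png')
a=r.camera('side');cv2.imwrite('pics/s14.png',a)
E
```

```text
25.5 p [0.6429 0.2093 0.0758] jaw 111.25 tilt(deg) [0.08 0.38] w 0.0542 F [-0.  -0.8  0.5]
```

View pics/s14.png

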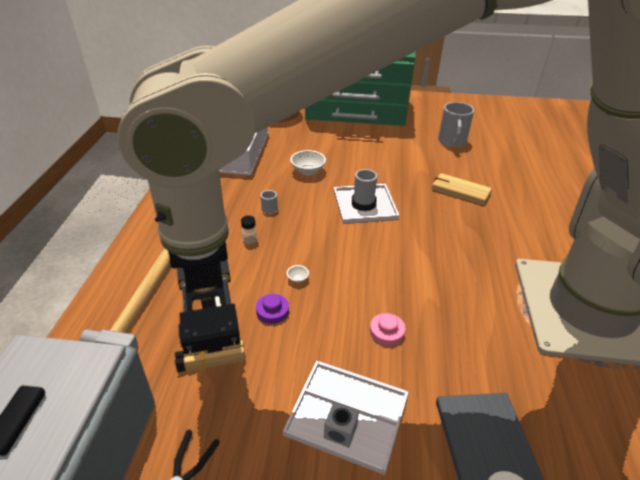

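View pics/w14.png

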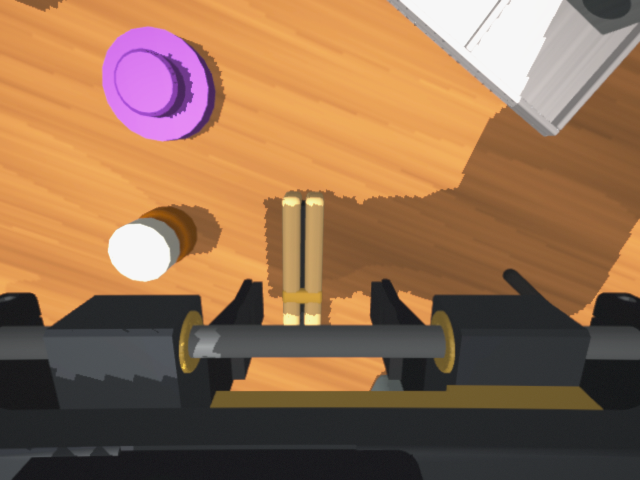

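>>> send_rows(
  commands=[
    [0.15, -0.28, 0, -0.06, 0, -0.1, -0.25],
    [0, 0, -0.3, 0, 0, 0, -0.25],
    [0, 0, -0.6, 0, 0, 0, -0.25],
    [0, 0, -0.3, 0, 0, 0, -0.25],
    [0, 0, 0, 0, 0, 0, -0.25],
    [0, 0, 0, 0, 0, 0, -0.25],
  ],
)

```text
time: 26.1
ee_pos: [0.6519, 0.1995, 0.0434]
eef_rot: [-0.179, 0.984, 0.001, 0.006]
ft_force: [0.3, 0.7, 0.1]
width: 0.0545
```

```bash
python3 - <<'E'
from h import *
stat()
wsnap('pics/w15.png')
a=cv2.imread('pics/w15.png')
cv2.imwrite('pics/w15c.png',cv2.resize(a[200:400,220:420],None,fx=3,fy=3))
E
```

```text
26.1 p [0.6519 0.1995 0.0434] jaw 110.6 tilt(deg) [0.6 0.2] w 0.0545 F [0.3 0.7 0.1]
```

View pics/w15c.png

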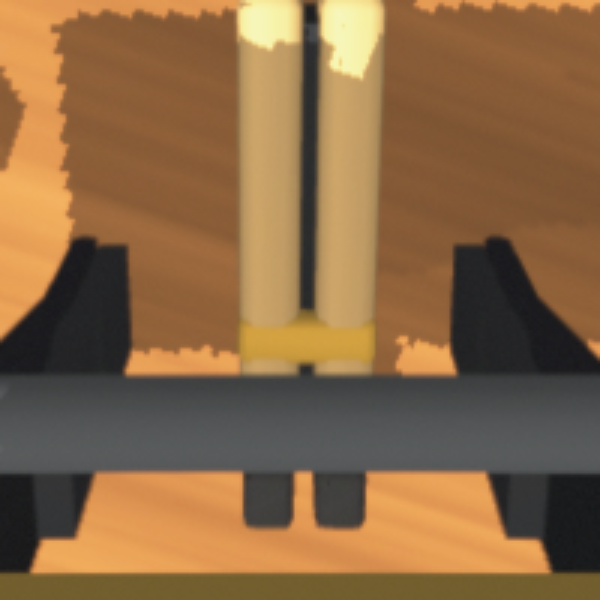

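>>> send_rows(
  commands=[
    [-0.06, 0.13, -0.2, -0.03, 0.11, 0, -0.25],
    [0, 0, -0.4, 0, 0, 0, -0.25],
    [0, 0, -0.3, 0, 0, 0, -0.25],
    [0, 0, -0.1, 0, 0, 0, -0.25],
    [0, 0, 0, 0, 0, 0, -0.25],
    [0, 0, 0, 0, 0, 0, -0.25],
  ],
)

```text
time: 26.65
ee_pos: [0.6504, 0.2046, 0.0115]
eef_rot: [-0.179, 0.984, 0.001, 0.001]
ft_force: [-0.6, 0.1, -0.9]
width: 0.0544
```

```bash
python3 - <<'E'
from h import *
stat()
E
```

```text
26.65 p [0.6504 0.2046 0.0115] jaw 110.65 tilt(deg) [0.07 0.09] w 0.0544 F [-0.6  0.1 -0.9]
```

>>> send_rows(
  commands=[
    [0, 0, 0.12, 0, 0, 0, -0.25],
    [0, 0, 0.02, 0, 0, 0, 1],
    [0, 0, 0, 0, 0, 0, 1],
    [0, 0, 0, 0, 0, 0, 1],
    [0, 0, 0, 0, 0, 0, 1],
    [0, 0, 0, 0, 0, 0, 1],
    [0, 0, 0, 0, 0, 0, 1],
  ],
  grip_force=25,
)

```text
time: 27.23
ee_pos: [0.6513, 0.2046, 0.0178]
eef_rot: [-0.179, 0.984, 0.001, 0.002]
ft_force: [-0.6, -1.2, -0.4]
width: 0.0254
```

>>> send_rows(
  commands=[
    [0, 0, 0, 0, 0, 0, 1],
    [0, 0, 0.2, 0, 0, 0, 1],
    [0, 0, 0.6, 0, 0, 0, 1],
    [0, 0, 0.9, 0, 0, 0, 1],
    [0, 0, 0.9, 0, 0, 0, 1],
    [0, 0, 0.9, 0, 0, 0, 1],
    [0, 0, 0.3, 0, 0, 0, 1],
    [0, 0, 0, 0, 0, 0, 1],
  ],
)

```text
time: 27.9
ee_pos: [0.6485, 0.2036, 0.1361]
eef_rot: [-0.179, 0.984, 0.0, -0.001]
ft_force: [-0.0, -0.5, -0.5]
width: 0.0256
```

```bash
python3 - <<'E'
from h import *
stat()
wsnap('pics/w16.png')
E
```

```text
27.9 p [0.6485 0.2036 0.1361] jaw 110.61 tilt(deg) [-0.08  0.02] w 0.0256 F [-0.  -0.5 -0.5]
```

View pics/w16.png

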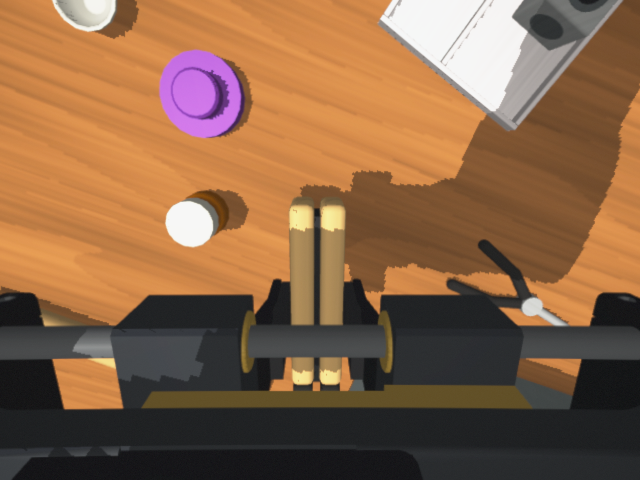

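>>> send_rows(
  commands=[
    [-0.4, 0.05, 0, 0, 0, -0.3, 1],
    [-0.8, 0.1, 0, 0, 0, -0.8, 1],
    [-0.8, 0.1, 0, 0, 0, -0.8, 1],
    [-0.8, 0.1, 0, 0, 0, -0.8, 1],
    [-0.8, 0.1, 0, 0, 0, -0.8, 1],
    [-0.8, 0.1, 0, 0, 0, -0.8, 1],
    [-0.8, 0.1, 0, 0, 0, -0.8, 1],
    [-0.8, 0.1, 0, 0, 0, -0.8, 1],
    [-0.8, 0.1, 0, 0, 0, -0.6, 1],
    [-0.4, 0.1, 0, 0, 0, -0.2, 1],
  ],
)

```text
time: 28.78
ee_pos: [0.4175, 0.2265, 0.1179]
eef_rot: [0.127, 0.992, -0.006, -0.009]
ft_force: [1.4, 0.1, -0.8]
width: 0.0254
```

>>> send_rows(
  commands=[
    [0, 0, 0, 0, 0, 0, 1],
    [0, 0, 0, 0, 0, 0, 1],
  ],
)

```text
time: 28.95
ee_pos: [0.4136, 0.2269, 0.1156]
eef_rot: [0.126, 0.992, -0.007, -0.011]
ft_force: [0.9, -0.0, -1.0]
width: 0.0257
```

```bash
python3 - <<'E'
from h import *
stat()
E
```

```text
28.95 p [0.4136 0.2269 0.1156] jaw 75.55 tilt(deg) [-1.38 -0.61] w 0.0257 F [ 0.9 -0.  -1. ]
```

>>> send_rows(
  commands=[
    [-0.05, 0.4, 0, 0.11, -0.25, 0, 1],
    [0, 0, -0.3, 0, 0, 0, 1],
    [0, 0, -0.6, 0, 0, 0, 1],
    [0, 0, -0.5, 0, 0, 0, 1],
    [0, 0, -0.1, 0, 0, 0, 1],
    [0, 0, 0, 0, 0, 0, 1],
  ],
)

```text
time: 29.45
ee_pos: [0.4156, 0.2354, 0.0646]
eef_rot: [0.125, 0.992, -0.003, -0.001]
ft_force: [-0.5, 0.3, 0.4]
width: 0.0255
```

```bash
python3 - <<'E'
from h import *
stat()
wsnap('pics/w17.png')
E
```

```text
29.45 p [0.4156 0.2354 0.0646] jaw 75.59 tilt(deg) [-0.2 -0.3] w 0.0255 F [-0.5  0.3  0.4]
```

View pics/w17.png

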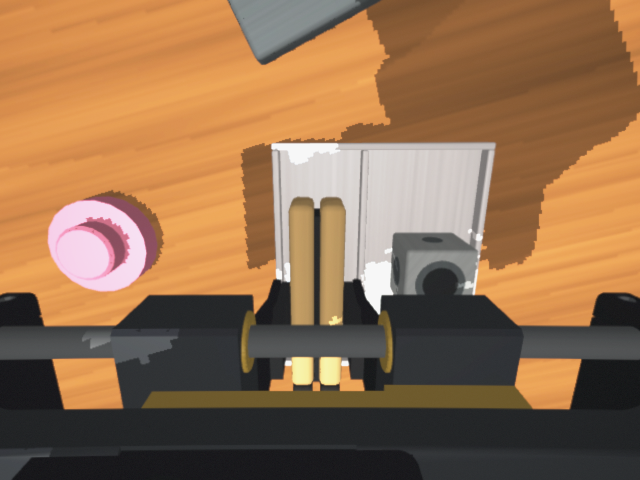

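>>> send_rows(
  commands=[
    [-0.1, 0.1, -0.2, 0.06, -0.04, 0, 1],
    [0, 0, -0.5, 0, 0, 0, 1],
    [0, 0, -0.3, 0, 0, 0, 1],
    [0, 0, -0.1, 0, 0, 0, 1],
    [0, 0, 0, 0, 0, 0, 1],
  ],
)

```text
time: 29.92
ee_pos: [0.4144, 0.2388, 0.0317]
eef_rot: [0.126, 0.992, 0.001, 0.001]
ft_force: [-0.2, 0.1, -0.0]
width: 0.026
```

```bash
python3 - <<'E'
from h import *
stat()
wsnap('pics/w18.png')
E
```

```text
29.92 p [0.4144 0.2388 0.0317] jaw 75.51 tilt(deg) [0.17 0.14] w 0.026 F [-0.2  0.1 -0. ]
```

View pics/w18.png

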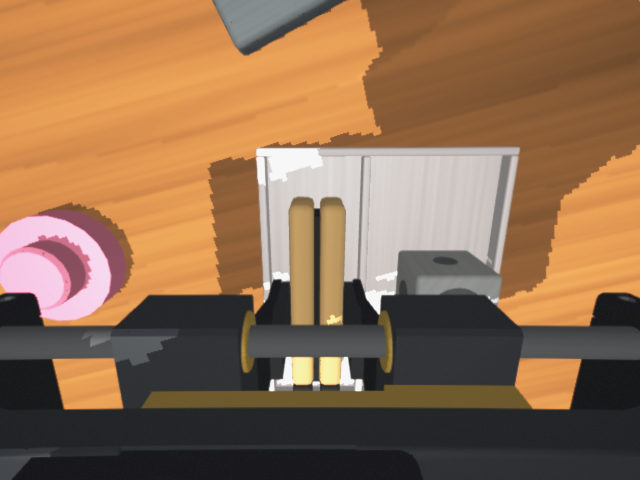

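>>> send_rows(
  commands=[
    [0, 0, -0.2, 0, 0, 0, 1],
    [0, 0, -0.15, 0, 0, 0, 1],
    [0, 0, -0.08, 0, 0, 0, 1],
    [0, 0, 0, 0, 0, 0, 1],
  ],
)

```text
time: 30.3
ee_pos: [0.4158, 0.2399, 0.0204]
eef_rot: [0.126, 0.992, 0.003, 0.002]
ft_force: [0.8, -0.0, 0.0]
width: 0.0255
```

>>> send_rows(
  commands=[
    [0, 0, -0.08, 0, 0, 0, 1],
    [0, 0, -0.03, 0, 0, 0, 1],
  ],
)

```text
time: 30.47
ee_pos: [0.4163, 0.2399, 0.0194]
eef_rot: [0.126, 0.992, 0.003, 0.002]
ft_force: [-5.2, -3.3, 9.6]
width: 0.0257
```

Contact. Open only to ~42 mm and rise.

>>> send_rows(
  commands=[
    [0, 0, 0.02, 0, 0, 0, 0.03],
    [0, 0, 0, 0, 0, 0, 0.03],
    [0, 0, 0, 0, 0, 0, 0.03],
    [0, 0, 0, 0, 0, 0, 0.03],
    [0, 0, 0.3, 0, 0, 0, 0.03],
    [0, 0, 0.8, 0, 0, 0, 0.03],
    [0, 0, 0.9, 0, 0, 0, 0.03],
    [0, 0, 0.9, 0, 0, 0, 0.03],
    [0, 0, 0.9, 0, 0, 0, 0.03],
    [0, 0, 0.9, 0, 0, 0, 0.03],
  ],
)

```text
time: 31.3
ee_pos: [0.4128, 0.2366, 0.1637]
eef_rot: [0.127, 0.992, -0.001, -0.001]
ft_force: [0.6, 0.5, -1.2]
width: 0.0419
```

>>> send_rows(
  commands=[
    [0, 0, 0.8, 0, 0, 0, 0.03],
    [-0.3, 0.4, 0.8, 0, 0, 0, 0.03],
    [-0.5, 0.8, 0.3, 0, 0, 0, 0.03],
    [-0.5, 0.8, 0, 0, 0, 0, 0.03],
    [-0.5, 0.8, 0, 0, 0, 0, 0.03],
    [-0.5, 0.8, 0, 0, 0, 0, 0.03],
    [-0.3, 0.8, 0, 0, 0, 0, 0.03],
    [0, 0.4, 0, 0, 0, 0, 0.03],
    [0, 0, 0, 0, 0, 0, 0.03],
  ],
)

```text
time: 32.05
ee_pos: [0.3336, 0.385, 0.2383]
eef_rot: [0.13, 0.991, 0.006, 0.005]
ft_force: [0.1, 1.4, 0.2]
width: 0.0423
```

```bash
python3 - <<'E'
from h import *
stat()
a=r.camera('side');b=r.camera('scene');cv2.imwrite('pics/f1.png',a);cv2.imwrite('pics/f2.png',b)
wsnap('pics/w19.png')
E
```

```text
32.05 p [0.3336 0.385  0.2383] jaw 75.02 tilt(deg) [0.62 0.65] w 0.0423 F [0.1 1.4 0.2]
```

View pics/f1.png

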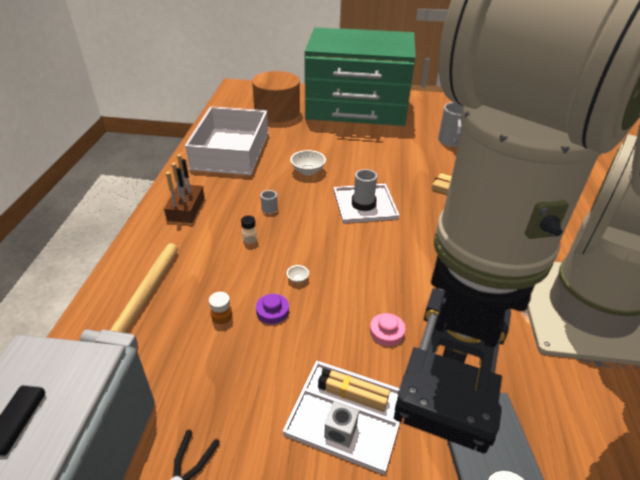

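View pics/f2.png

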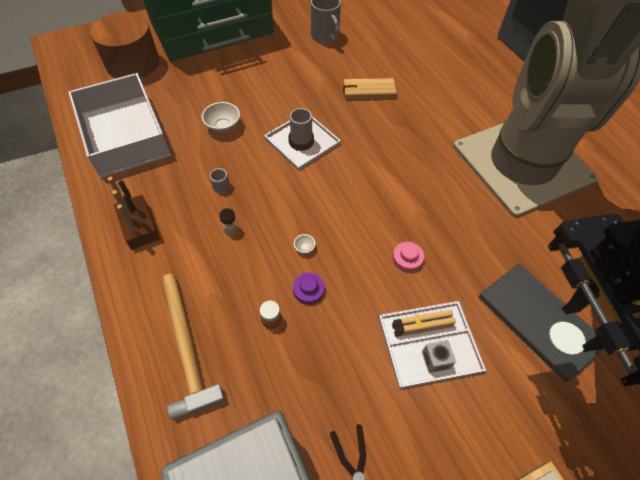

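View pics/w19.png

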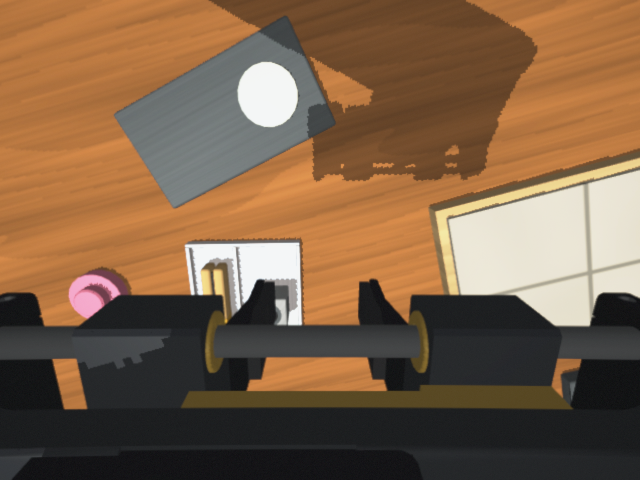

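```bash
python3 - <<'E'
from h import *
a=cv2.imread('pics/f1.png');b=cv2.imread('pics/f2.png')
cv2.imwrite('pics/f3.png',np.hstack([cv2.resize(a[355:475,280:410],None,fx=3,fy=3,interpolation=2),cv2.resize(b[290:410,370:500],None,fx=3,fy=3,interpolation=2)]))
# arm at rest?
s=r.read_state();print(np.abs(s['joint_vel']).max())
E
```

```text
0.011156882250517672
```

View pics/f3.png

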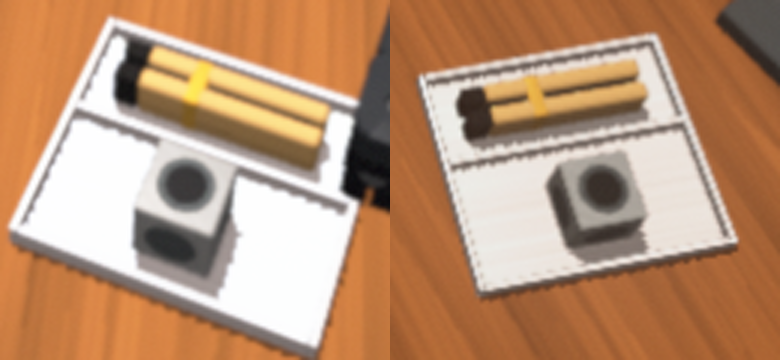

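The clamp lies flat inside the narrow bay and the block is flat in the wide bay. Handing in.

```bash
python3 -c "
from bench import r
print(r.close_job()); print(r.read_state()['time'])"
```

```text
the job is handed in; nothing more can be done
None
the job is handed in; nothing more can be done
```

Both kits are made up and the job was handed in at about 32 s of the 96 s allowed. I worked in the order asked:
- **Casting kit:** the black base is in the plain tray, knob up, and the large flask is seated over its knob.
- **Ring-repair kit:** the dapping block is flat in the wide bay, and the ring clamp lies flat along the narrow bay. The small flask was not touched.

In the last scene, side and wrist pictures everything stood where asked:
- The flask is upright on the disc of the base.
- The block and clamp are clear of the walls and the divider.
- The small flask and the pink and purple bases are where they were.
- The gripper is clear of everything.

The highest force I read was about 12 N, when the clamp touched the tray floor. Forces were read only between moves, so a brief higher peak would not have shown.

**Disagreement:** the wrist camera put the trays 2–3 mm away from where the fixed cameras did. I placed by the wrist camera, and nothing failed because of it.

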